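Turn a cover plate over the step of an assembly fixture and push it home

ROBOT

A 6-joint arm with a two-finger parallel gripper is mounted at the origin on the work surface. World frame = base frame: x ahead of the robot, y to its left, z up, the work surface at z = 0. Lengths are in m, angles in rad, forces in N, time in s.
With the tool pointing down it reaches from about 0.3 to 1 m from the base axis. Payload 5.1 kg.
Tool frame: the origin (TCP) lies at the very end of the fingers, on their centre line; the grasp point (between the pads) lies 19 mm behind it; x points along the fingers, z is the direction in which the jaws open and shut, and the axes are right-handed (so a half turn about x gives the same grasp; the last joint's range is limited). The gripper opens to 95 mm and grips with 3 to 60 N. Pads are 20 mm wide; open, the fingers measure 119 mm over their backs; the gripper's body (75 mm by 180 mm) begins 59 mm behind the grasp point.
Start: joints at [1.157, 0.124, 1.65, -0, 1.367, -0.083], TCP at [0.211, 0.615, 0.215] pointing down, gripper open.
Joint ranges: [-2.61, 2.61], [-1.02, 2.33], [0.03, 2.71], [-1.35, 4.49], [0.32, 2.68], [-2.91, 2.91]. Speed limits (rad/s): [2.57, 2.57, 3.14, 3.14, 3.14, 3.14].

INTERFACE

Orientations are given as a unit quaternion [w, x, y, z].
In Python, from bench import r gives the robot as it stands.
- The arm moves only by the tool arm_command, never from a script. Its argument "commands" is a list of rows, each a list of 2 entries, a list of its own where there are three numbers: the shift along the tool's x, y, z in cm, then the turn, a rotation vector about the tool's x, y, z in degrees. A call has exactly 5 rows; each row is the pose to reach, as a shift and turn from the pose commanded when the call began, along the tool's axes at that moment; what a row does not reach only later rows make up. A row lasts 1/10 s, in which the tool goes at most 50 mm and 8.59 degrees, less where a joint would pass 70% of its speed; a pose out of reach is approached as far as the arm can. A call with a gripper value outside its range is refused whole. "gripper" is the gripper's target within -1 to 1 (fully open at 1, half-way at 0, shut at -1), set as the call begins (left out, the last holds). The fingers move at their own pace and stop on an object; "grip_force" is the grip in N (left out, the last holds). Time passes only in rows, so rows that repeat a pose let the fingers close, or fill a call up. It gives the time, the measured TCP pose, the force and the opening at its end, in the units of the state.
- r.get_obs(): the state, without advancing time (a new reading comes with each control period).
- r.read_camera(name): name is "scene" or "top" or "wrist"; returns the picture (400x640x3 uint8, red, green, blue); there is no depth.
- r.calibration(name): a dict with "fovy" (degrees; the focal length in pixels is half the picture's height over the tangent of half this angle, whatever the lens; pixels are square), "cx", "cy" (the principal point, pixels), "k1" (the pictures are not rectified: a ray, as slopes to the right and down, at radius r is drawn at 1 + k1 r^2 times it, then the intrinsics apply), "extrinsics" (4x4, takes a point from camera to world coordinates); the wrist camera has in their place "hand_eye" (4x4, takes a point from camera to tool coordinates, whose origin is the TCP and whose axes are the tool frame's). Camera axes: x right, y up, looking along -z (the intrinsics and any distortion apply to the point x, -y, -z); pixel columns grow to the right and rows downward; lengths in m; the calibration is good to about 2 mm. A picture is of the moment at which its call begins: read the wrist's pose just before it. calibration takes no time and is no camera call.
- r.close_job(): hands the job in, once; it reports no verdict.
The state is a dict: "time_s": time; "qpos": joint angles; "qd": joint speeds; "effort": joint torques, N m; "tcp_pos": TCP position; "ee_rot": TCP orientation; "contact_force": force on the tool from outside, world axes, zero at the start; "moment": the same for the moment, N m; "finger_gap": finger opening in m.
Only numpy, scipy, OpenCV 4.12 (cv2) and the standard library are available. Lean on these libraries where they do the work, as an engineer would, in place of code of your own. Each camera call takes 0.05 s, during which the arm holds its last target.

TASK

One bay of the turn-over fixture holds a cover plate with its black gasket side up. Slide that bay's guard panel fully across, past its neighbour, and leave it open; then slide the plate part-way off the taped edge of the platform (by about 30 mm, still lying flat), get under the overhanging edge and tip the plate up and over the step, without lifting it clear of the fixture, so that it lies blue side up in the nest behind. Finally push it home, square against the back stop of the same bay; leave the black ring in the other bay and everything else on the bench alone.

Things in the scene. Friction and masses are not known exactly. Their poses are not given: they have to be found in the camera images.
- fixture: Fixed turn-over fixture, grey and aluminium, 265 mm (its x) by 300 mm (its y). Origin on the table under the middle of its step; x points to the robot's left, y towards the robot, z up (turned by up to 0.25 rad from that). Platform: top at z 75 mm, x -140 to 0 mm. At x 0 a step rises 8 mm to the nest floor, flat at z 83 mm, x 0 to 112 mm, ended by the back stop, 30 mm high. Two bays, y above and below 0, no wall between.
- taped_edge (a point): Middle of the platform's free edge (fixture x -140, z 75 mm, on the robot's right), marked by yellow/black tape; an upright wall goes down from it to the table. Axes as the fixture's.
- nest_near (a point): Point on the nest floor under the centre of a plate that is home in the near bay, the one nearer the robot (fixture x 69.5, y +70, z 83 mm); the back stop's face is 42.5 mm beyond it. Two guard panels run along y in flush grooves in the nest floor at fixture x 8 and 20 mm; low end blocks, 12 mm above the nest floor, stand at the grooves' ends (|y| 144 to 150, x -3 to 31 mm).
- nest_far (a point): The same point in the far bay (fixture x 69.5, y -70, z 83 mm).
- cover_center (a point): Centre of the cover plate: loose, rigid, 85 mm (its x) by 100 mm (its y) by 6 mm, 0.11 to 0.22 kg. Its z points out of the bare-metal side with the black gasket line (up at the start); the other side is blue. It starts flat on the platform of either bay, long side along the taped edge within 0.1 rad, other long edge 34 to 45 mm before the step if square. Turned over about a long edge its z points down.
- panel_near_tab (a point): Centre of the dark push tab on top of the blue guard panel of the near bay (fixture x 8 mm). Tab 8 mm (x) by 20 mm (y) by 24 mm (z), standing on the panel's top edge, near its outer end (fixture +y, towards the robot). The panel is 5 mm thick, 137 mm wide and 48 mm high; its top edge is 132 mm and the tab's middle 142 mm above the table.
- panel_near (a joint): Travel of the near (blue) panel in m: 0 closed (in front of the near nest), grows as it slides to fixture -y, away from the robot; 0.138 fully open, past the other panel (a hard stop). It starts at 0 to 0.006, needs about 2 N and stays where it is left.
- panel_far_tab (a point): Centre of the dark push tab on top of the orange guard panel of the far bay (fixture x 20 mm). Same sizes as the near one; the tab is near the panel's outer end (fixture -y, away from the robot).
- panel_far (a joint): Travel of the far (orange) panel in m: 0 closed (in front of the far nest), grows as it slides to fixture +y, towards the robot; 0.138 fully open, past the other panel (a hard stop). It starts at 0 to 0.006, needs about 2 N and stays where it is left.
- ring: Loose black plastic ring, 88 mm outside diameter, 18 mm high, lying on the platform of the other bay; origin at the centre of its underside. To be left alone.
- green_tray: Loose green open tray 130 x 190 x 65 mm on the bench, left of the fixture; origin under its centre. Bystander.
- canister: Loose black box-like canister 120 x 90 x 144 mm on the bench, to the left and nearer the robot; origin under its centre. Bystander.
- driver: Screwdriver lying on the bench, right of the fixture. Bystander.
- spare_ring_a: Loose black ring, 100 mm diameter, 18 mm high, on the bench right of the fixture. Bystander.
- spare_ring_b: Loose grey ring, 100 mm diameter, 18 mm high, on the bench right of the fixture, farther away. Bystander.
There are look-alikes about, which are no part of the job. What is meant by the part that bears cover_center is not purple, and is the smaller of those in its own colour.

How it is judged:
By the outcome, as a careful person would: the job done as asked, in the order asked, and still so for the second after the job is handed in, with the robot touching nothing.
It also fails if it takes over 67 s, if anything falls off the work surface, if the arm or the gripper's body presses on something with over 40 N, if the wrist force passes 120 N, or if a joint passes its speed limit or range.

## Working session

There is one attempt and no reset: what is moved stays moved. The work goes in short steps, Python scripts to look and compute and a tool call to move; the robot and the scene stay as the last step left them, time stands still between calls to the robot, and variables do not carry over. Pictures are saved under pics/ and viewed, and the job is handed in when it is done.

Besides the shell and the picture viewer there is one more tool, called after ">>>" as name(argument=value, ...) on one line, values as JSON. arm_command: Moves the arm, as the interface text tells. Its arguments: {"type":"object","properties":{"commands":{"type":"array"},"gripper":{"type":"number"},"grip_force":{"type":"number"}},"required":["commands"]}

```bash
ls; mkdir -p pics
python3 - <<'E'
from bench import r
import cv2,json
o=r.get_obs();print(o)
for n in ["scene","top","wrist"]:
    im=r.read_camera(n);cv2.imwrite(f"pics/{n}0.png",im[:,:,::-1]);print(n,r.calibration(n))
E
```

```text
pics
{'time_s': 0.0, 'qpos': array([ 1.15738186e+00,  1.24520031e-01,  1.65167954e+00, -1.03840182e-05,
        1.36748366e+00, -8.25678630e-02]), 'qd': array([ 0.0001228 , -0.00046413, -0.00052703,  0.00100276,  0.00099913,
        0.00082009]), 'effort': array([ 1.82312397e-03, -4.17598701e+01, -3.59938860e+01,  7.76433502e-02,
        4.89479920e-02, -1.68434249e-04]), 'tcp_pos': array([0.21089954, 0.6141538 , 0.21337411]), 'ee_rot': array([ 0.57487546, -0.41122127,  0.57614166,  0.41045836]), 'contact_force': array([ 0.31634841, -0.48837722,  0.52462524]), 'moment': array([-0.02372889,  0.01350378, -0.06291153]), 'finger_gap': 0.09513162907654485}
scene {'fovy': 51.75382919151434, 'cx': 317.0724378337082, 'cy': 200.20281769885307, 'k1': -0.029664929643414887, 'extrinsics': array([[ 0.61522822, -0.48225974,  0.62363433,  1.18378779],
       [ 0.78818494,  0.36013702, -0.49906494, -0.5307082 ],
       [ 0.01608511,  0.79857803,  0.60167633,  0.79071525],
       [ 0.        ,  0.        ,  0.        ,  1.        ]])}
top {'fovy': 51.02157091313017, 'cx': 315.42862174284403, 'cy': 200.42315254158135, 'k1': -0.03919722526328484, 'extrinsics': array([[-0.01704389,  0.9864615 , -0.16310494,  0.2780755 ],
       [-0.99981396, -0.01534163,  0.01169059,  0.02278466],
       [ 0.00903002,  0.16327385,  0.98653946,  1.54410959],
       [ 0.        ,  0.        ,  0.        ,  1.        ]])}
wrist {'fovy': 65.2305138163578, 'cx': 322.4775800686786, 'cy': 198.99611390248674, 'k1': -0.00751637470323884, 'hand_eye': array([[ 5.49270589e-04,  2.88703091e-01, -9.57418521e-01,
        -1.69810699e-01],
       [ 8.54211935e-04,  9.57418180e-01,  2.88703478e-01,
         8.25266424e-02],
       [ 9.99999484e-01, -9.76414656e-04,  2.79268022e-04,
        -4.63419103e-05],
       [ 0.00000000e+00,  0.00000000e+00,  0.00000000e+00,
         1.00000000e+00]])}
```

View pics/scene0.png

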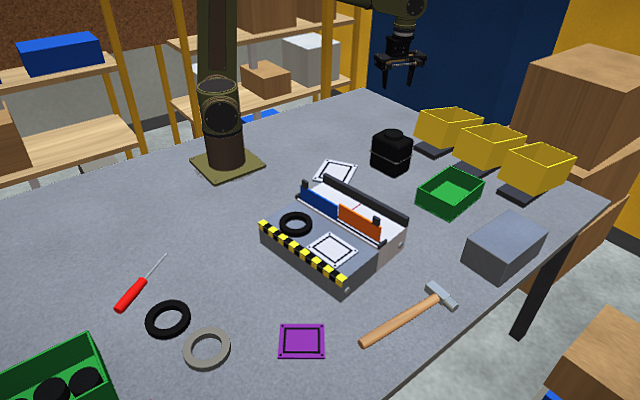

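View pics/top0.png

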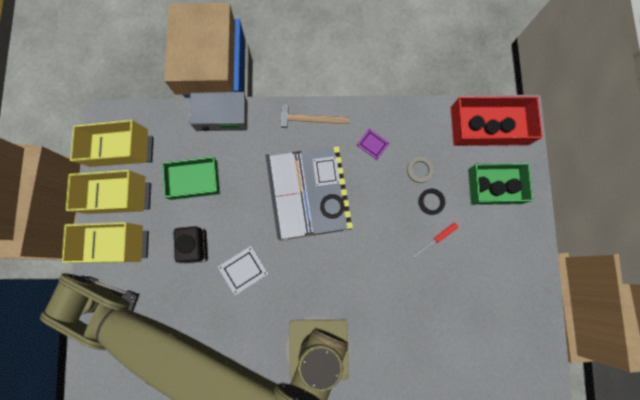

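View pics/wrist0.png

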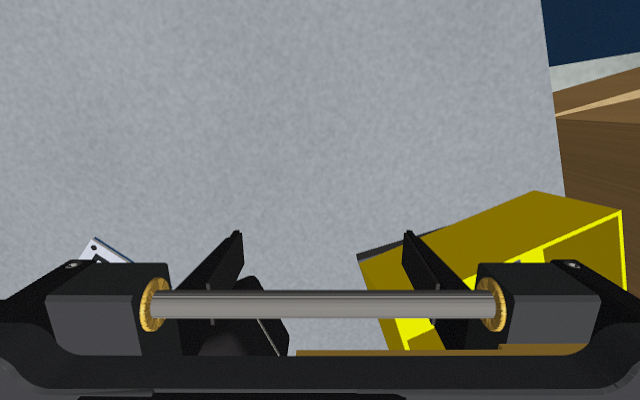

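```bash
cat > h.py <<'E'
import numpy as np,cv2
from scipy.spatial.transform import Rotation as R
from bench import r
def cam(name,o=None):
    c=r.calibration(name)
    if name=="wrist":
        if o is None:o=r.get_obs()
        T=np.eye(4);q=o["ee_rot"];T[:3,:3]=R.from_quat(np.r_[q[1:],q[0]]).as_matrix();T[:3,3]=o["tcp_pos"]
        E=T@c["hand_eye"]
    else:E=np.array(c["extrinsics"])
    return dict(f=200/np.tan(np.radians(c["fovy"])/2),cx=c["cx"],cy=c["cy"],k=c["k1"],E=E)
def ray(c,uv):
    d=(np.array(uv,float)-[c["cx"],c["cy"]])/c["f"]
    u=d.copy()
    for _ in range(20):u=d/(1+c["k"]*(u@u))
    v=c["E"][:3,:3]@np.array([u[0],-u[1],-1]);return c["E"][:3,3],v/np.linalg.norm(v)
def onz(c,uv,z):
    p,v=ray(c,uv);return p+v*(z-p[2])/v[2]
def proj(c,P):
    q=c["E"][:3,:3].T@(np.array(P)-c["E"][:3,3]);u=np.array([q[0],-q[1]])/-q[2]
    return u*(1+c["k"]*(u@u))*c["f"]+[c["cx"],c["cy"]]
def snap(name,fn,crop=None,scale=1):
    o=r.get_obs();im=r.read_camera(name)
    b=im[:,:,::-1].copy();cv2.imwrite("pics/"+fn+"_raw.png",b)
    if crop:
        x0,y0,x1,y1=crop;b=cv2.resize(b[y0:y1,x0:x1],None,fx=scale,fy=scale,interpolation=cv2.INTER_CUBIC)
    cv2.imwrite("pics/"+fn+".png",b);return cam(name,o),im
def crop(src,fn,x0,y0,x1,y1,s):
    b=cv2.imread("pics/"+src);cv2.imwrite("pics/"+fn,cv2.resize(b[y0:y1,x0:x1],None,fx=s,fy=s,interpolation=cv2.INTER_CUBIC))
E
python3 - <<'E'
from h import *
crop("top0.png","topc.png",255,135,365,245,5.4)
crop("scene0.png","scenec.png",245,150,420,310,4.5)
E
```

```text
(no output)
```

View pics/topc.png

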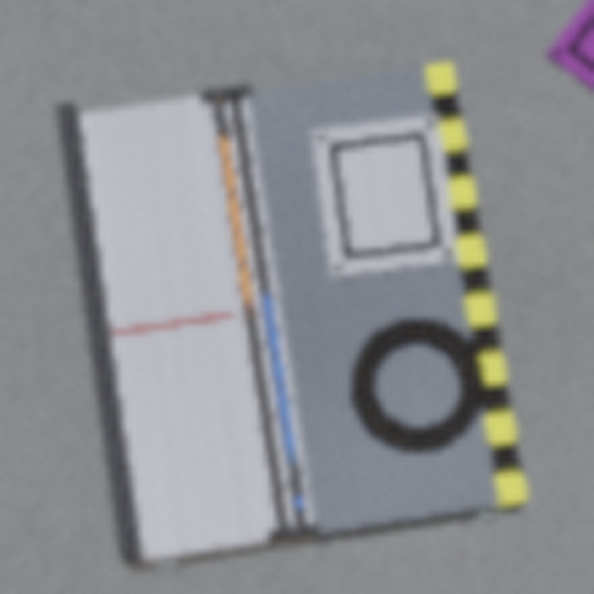

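View pics/scenec.png

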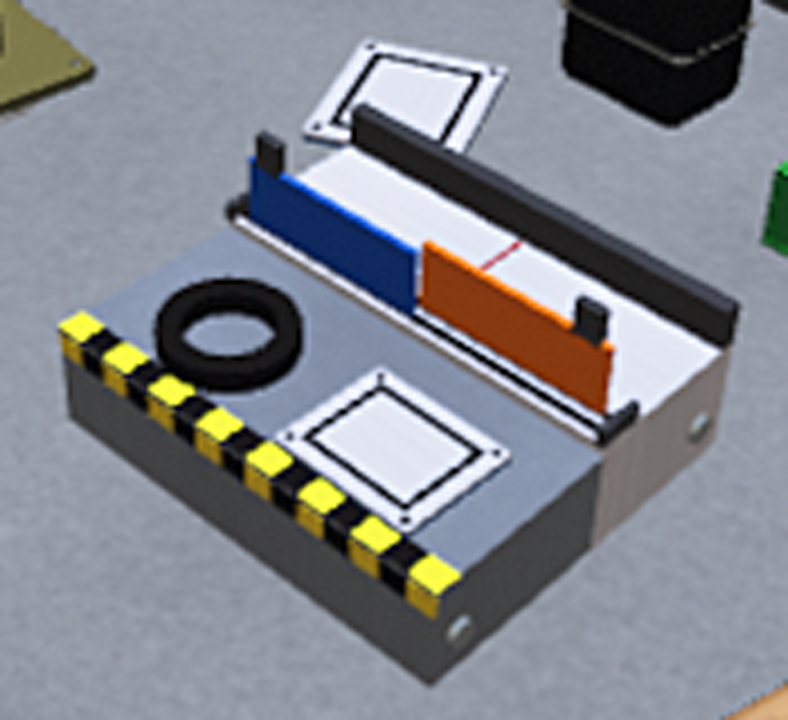

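Run:
```python
from h import *
t=cam("top");s=cam("scene")
T=lambda x,y:(255+x/5.4,135+y/5.4)
S=lambda x,y:(245+x/4.5,150+y/4.5)
for n,c,p,z in [("far tape",t,T(454,62),.075),("far tape",s,S(462,575),.075),("near tape",t,T(527,503),.075),("near tape",s,S(58,328),.075),
 ("nest far back",t,T(75,105),.113),("nest near back",t,T(138,562),.113),("stop far s",s,S(738,305),.113),("stop near s",s,S(360,105),.113),
 ("plate1",t,T(312,130),.081),("plate2",t,T(428,117),.081),("plate3",t,T(452,260),.081),("plate4",t,T(332,275),.081),
 ("plate s1",s,S(380,370),.081),("plate s2",s,S(278,437),.081),("s3",s,S(406,530),.081),("s4",s,S(510,455),.081),
 ("otab s",s,S(592,303),.154),("btab s",s,S(270,140),.154),("otab t",t,T(222,112),.154),("btab t",t,T(299,503),.154)]:
    print(n,onz(c,p,z).round(4))
```

```text
far tape [ 0.7184 -0.084   0.075 ]
far tape [ 0.7195 -0.0639  0.075 ]
near tape [ 0.42   -0.1237  0.075 ]
near tape [ 0.4267 -0.1264  0.075 ]
nest far back [0.6815 0.1671 0.113 ]
nest near back [0.383 0.127 0.113]
stop far s [0.6846 0.1765 0.113 ]
stop near s [0.3902 0.1327 0.113 ]
plate1 [0.6709 0.0124 0.081 ]
plate2 [ 0.6787 -0.0651  0.081 ]
plate3 [ 0.5811 -0.0786  0.081 ]
plate4 [0.5722 0.0008 0.081 ]
plate s1 [ 0.5763 -0.0013  0.081 ]
plate s2 [ 0.5856 -0.0817  0.081 ]
s3 [ 0.6821 -0.0704  0.081 ]
s4 [0.6735 0.0112 0.081 ]
otab s [0.6656 0.0711 0.154 ]
btab s [0.4357 0.0243 0.154 ]
otab t [0.6639 0.0698 0.154 ]
btab t [0.4147 0.0247 0.154 ]
```

Candidates: white plate on the far platform (scene 332,250), larger white plate on the bench (scene 335,172), and purple plate (scene 300,340). The enlarged crop confirms that the meant one is the smaller, non-purple plate lying in the far bay, gasket line up. The ring is in the near bay, so the panel to open is the orange one.

```bash
cat >> h.py <<'E'
def pose(o):
    q=o["ee_rot"];return np.array(o["tcp_pos"]),R.from_quat(np.r_[q[1:],q[0]]).as_matrix()
class Fx:
    # fixture pose: origin xy, angle a ; fx=(-sin a,cos a), fy=(-cos a,-sin a)
    def __init__(s,x,y,a):
        s.o=np.array([x,y,0]);s.M=np.array([[-np.sin(a),-np.cos(a),0],[np.cos(a),-np.sin(a),0],[0,0,1.]])
    def w(s,p):return s.o+s.M@np.array(p)
    def f(s,p):return s.M.T@(np.array(p)-s.o)
def tilt(F,th,flip=1):
    # tool R: th = deg; 90 = straight down, 0 = pointing fixture +x ; jaw axis in fx-z plane, tool y = +-fy
    t=np.radians(th);x=np.array([np.cos(t),0,-np.sin(t)]);y=np.array([0,1.,0])*flip
    return F.M@np.c_[x,y,np.cross(x,y)]
def go(P,Rt,o=None):
    o=o or r.get_obs();p,Rc=pose(o)
    d=Rc.T@(np.array(P)-p)*100;w=np.degrees(R.from_matrix(Rc.T@Rt).as_rotvec())
    print("shift cm",d.round(2),"rot deg",w.round(1));return d,w
E
python3 - <<'E'
from h import *
o=r.get_obs();p,Rc=pose(o);print(p,Rc.round(3))
q=o["qpos"]
M=(R.from_euler('ZYYZYZ' if 0 else 'Z',q[0])*R.from_euler('Y',q[1]+q[2])*R.from_euler('Z',q[3])*R.from_euler('Y',q[4])*R.from_euler('Z',q[5])).as_matrix()
print((M.T@Rc).round(3))
F=Fx(.56,.03,.13)
Rd=F.M@np.c_[[0,0,-1],[1,0,0],[0,-1,0.]]  # x down, y=+fx, z=-fy
Rd2=F.M@np.c_[[0,0,-1],[-1,0,0],[0,1.,0]]
Rd3=F.M@np.c_[[0,0,-1],[0,1,0],[1,0,0.]]
for X in (Rd,Rd2,Rd3,F.M@np.c_[[0,0,-1],[0,-1,0],[-1,0,0.]]): 
    go([.60,0.03,.33],X,o)
E
```

```text
[0.21093742 0.61427855 0.2136385 ] [[-0.001 -0.946  0.325]
 [-0.002  0.325  0.946]
 [-1.     0.    -0.002]]
[[ 0.  0. -1.]
 [ 0.  1.  0.]
 [ 1. -0.  0.]]
shift cm [-11.57 -55.77 -42.64] rot deg [63.6 -0.1  0. ]
shift cm [-11.57 -55.77 -42.64] rot deg [-1.164e+02 -1.000e-01 -1.000e-01]
shift cm [-11.57 -55.77 -42.64] rot deg [-26.4  -0.1  -0. ]
shift cm [-11.57 -55.77 -42.64] rot deg [ 1.536e+02 -0.000e+00  1.000e-01]
```

Run:
```python
from h import *
F=Fx(.56,.03,.13)
Rd3=tilt(F,90)
go([.56,0.0,.37],Rd3)
```

```text
shift cm [-15.56 -52.96 -46.79] rot deg [-26.4  -0.1  -0. ]
```

>>> arm_command(commands=[[[-2,-3,-3],[-5,0,0]],[[-4,-7,-6.5],[-10,0,0]],[[-6,-11,-10],[-15,0,0]],[[-8,-14.5,-13],[-20,0,0]],[[-9.5,-18,-16],[-26.4,0,0]]], gripper=-1, grip_force=20)

```text
time_s: 0.65
tcp_pos: [0.324, 0.4134, 0.3064]
ee_rot: [-0.465, 0.533, -0.465, -0.533]
contact_force: [2.2, 0.4, 0.6]
finger_gap: 0.0605
```

>>> arm_command(commands=[[[-1.2,-1.8,-4.3],[0,0,0]],[[-2.4,-3.6,-8.6],[0,0,0]],[[-3.6,-5.4,-13],[0,0,0]],[[-5,-7.2,-17.4],[0,0,0]],[[-6,-9,-21.8],[0,0,0]]])

```text
time_s: 1.15
tcp_pos: [0.4416, 0.2087, 0.3666]
ee_rot: [-0.467, 0.532, -0.466, -0.531]
contact_force: [-0.1, 0.3, 0.4]
finger_gap: 0.0202
```

>>> arm_command(commands=[[[0,-1.8,-4.3],[0,0,0]],[[0,-3.6,-8.6],[0,0,0]],[[0,-5.4,-13],[0,0,0]],[[0,-7.2,-17.4],[0,0,0]],[[0,-9,-21.8],[0,0,0]]])

```text
time_s: 1.65
tcp_pos: [0.559, 0.0041, 0.3654]
ee_rot: [0.467, -0.531, 0.467, 0.531]
contact_force: [1.0, 1.2, -0.4]
finger_gap: 0.0005
```

Run:
```python
from h import *
c,im=snap("wrist","w1");print(r.get_obs()["tcp_pos"],r.get_obs()["qpos"].round(3))
```

```text
[ 0.56136653 -0.00163088  0.36418543] [-0.096 -0.123  1.651 -0.005  1.614 -1.792]
```

View pics/w1.png

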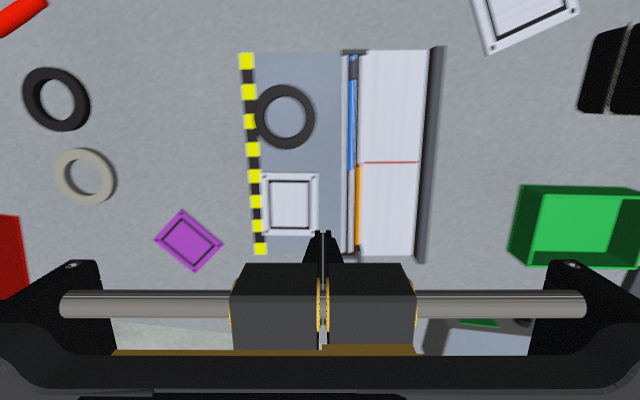

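Run:
```python
from h import *
crop("w1_raw.png","w1a.png",230,40,450,165,3.6)
crop("w1_raw.png","w1b.png",230,150,450,275,3.6)
```

```text
(no output)
```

View pics/w1a.png

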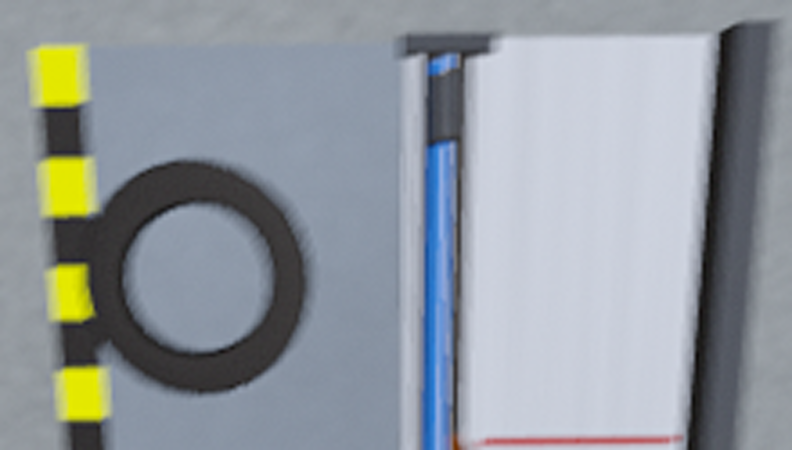

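View pics/w1b.png

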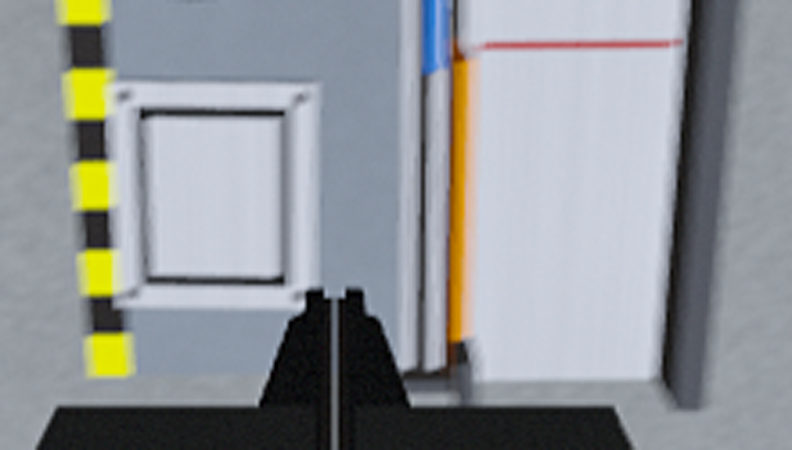

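Run:
```python
from h import *
from scipy.optimize import least_squares
p,Rc=pose(r.get_obs());c=cam("wrist")
A=lambda x,y:(230+x/3.6,40+y/3.6)
B=lambda x,y:(230+x/3.6,150+y/3.6)
pts=[("tapeN",A(30,47),.075,(-.140,.150)),("tapeF",B(88,379),.075,(-.140,-.150)),("stepN",A(401,60),.083,(0,.144)),("stepF",B(405,372),.083,(0,-.144)),
("stopF",B(665,380),.083,(.112,-.150)),("stopN",A(720,36),.083,(.112,.150)),("red1",B(480,46),.083,(None,0)),("red2",B(680,42),.083,(None,0))]
W=[onz(c,u,z) for _,u,z,_ in pts]
def res(v):
    F=Fx(*v);e=[]
    for w,(n,u,z,t) in zip(W,pts):
        q=F.f(w)
        if t[0] is not None:e.append(q[0]-t[0])
        e.append((q[1]-t[1])*(1 if t[0] is None or n[:4]!="step" else 0))
    return e
s=least_squares(res,[.56,.03,.13]);print(s.x)
F=Fx(*s.x)
for w,q in zip(W,pts):print(q[0],F.f(w).round(4),q[3])
for n,u,z in [("pl",B(113,82),.081),("pl",B(320,83),.081),("pl",B(322,308),.081),("pl",B(114,308),.081),("btab",A(446,70),.154),("btab",A(446,140),.154),("otab end",B(452,345),.132),("otabx",B(460,345),.154)]:
    print(n,F.f(onz(c,u,z)).round(4))
print(F.f(p))
```

```text
[0.55650685 0.02644761 0.14108726]
tapeN [-0.1408  0.1507  0.075 ] (-0.14, 0.15)
tapeF [-0.1425 -0.1503  0.075 ] (-0.14, -0.15)
stepN [-0.0022  0.1428  0.083 ] (0, 0.144)
stepF [-0.     -0.1447  0.083 ] (0, -0.144)
stopF [ 0.115  -0.1502  0.083 ] (0.112, -0.15)
stopN [0.1146 0.1491 0.083 ] (0.112, 0.15)
red1 [0.0299 0.0001 0.083 ] (None, 0)
red2 [0.1106 0.0006 0.083 ] (None, 0)
pl [-0.1201 -0.0129  0.081 ]
pl [-0.0351 -0.0146  0.081 ]
pl [-0.0362 -0.1145  0.081 ]
pl [-0.1269 -0.1133  0.081 ]
btab [0.008 0.13  0.154]
btab [0.0083 0.1096 0.154 ]
otab end [ 0.0155 -0.1088  0.132 ]
otabx [ 0.0161 -0.0984  0.154 ]
[-0.02848285 -0.000863    0.36418543]
```

```bash
cat >> h.py <<'E'
F=Fx(.5565,.0264,.1411)
def st():
    o=r.get_obs();p,Rc=pose(o);fp=F.f(p);x=F.M.T@Rc[:,0];y=F.M.T@Rc[:,1]
    print("t",round(o["time_s"],2),"fix mm",(fp*1e3).round(1),"toolx",x.round(3),"tooly",y.round(3),"force fix",(F.M.T@o["contact_force"]).round(1),"gap",round(o["finger_gap"],4),"q",o["qpos"].round(3))
def gf(x,y,z,th=90):
    return go(F.w(np.array([x,y,z])/1e3),tilt(F,th))
E
python3 - <<'E'
from h import *
st();gf(20,-167,142)
E
```

```text
t 1.7 fix mm [-28.4  -0.9 364.2] toolx [-0.004  0.001 -1.   ] tooly [0.017 1.    0.001] force fix [-2.3  1.6 -0.6] gap 0.0009 q [-0.096 -0.123  1.651 -0.005  1.614 -1.792]
shift cm [ 22.19 -16.54   5.22] rot deg [-1.  -0.3 -0. ]
```

>>> arm_command(commands=[[[2,-4.2,1.3],[-1,0,0]],[[4,-8.5,2.6],[-1,-0.3,0]],[[7,-12.5,4],[-1,-0.3,0]],[[10.5,-16.5,5.2],[-1,-0.3,0]],[[15,-16.5,5.2],[-1,-0.3,0]]])

```text
time_s: 2.2
tcp_pos: [0.7193, 0.0807, 0.216]
ee_rot: [0.464, -0.536, 0.459, 0.536]
contact_force: [0.5, -0.3, -0.3]
finger_gap: 0.0004
```

>>> arm_command(commands=[[[4,0,0],[0,0,0]],[[7.2,0,0],[0,0,0]],[[7.2,0,0],[0,0,0]],[[7.2,0,0],[0,0,0]],[[7.2,0,0],[0,0,0]]])

```text
time_s: 2.7
tcp_pos: [0.717, 0.0792, 0.147]
ee_rot: [0.464, -0.535, 0.459, 0.536]
contact_force: [0.0, -0.9, 1.0]
finger_gap: 0.0003
```

Run:
```python
from h import *
st();gf(20,-1,142)
snap("scene","s1",(230,130,430,310),4)
snap("wrist","w2")
```

```text
t 2.7 fix mm [  29.8 -166.3  147. ] toolx [ 0.005 -0.005 -1.   ] tooly [-0.006  1.    -0.005] force fix [-0.9  0.1  1. ] gap 0.0003 q [ 0.034  0.319  1.538  0.005  1.281 -1.686]
shift cm [ 0.42 16.54 -0.87] rot deg [0.4 0.3 0.3]
```

View pics/s1.png

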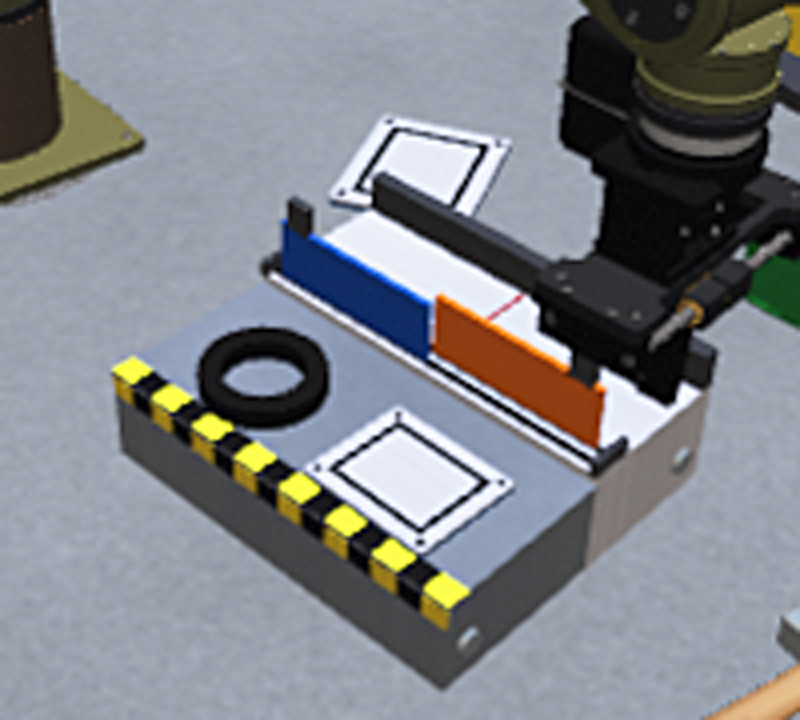

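View pics/w2.png

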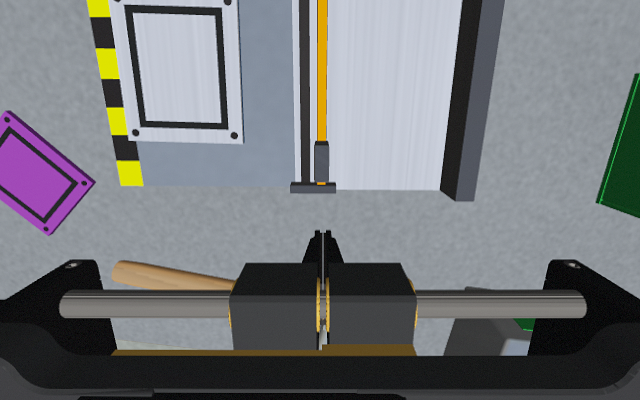

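Run:
```python
from h import *
for i in range(2):st()
c=cam("wrist")
for u in [(322,142),(322,182),(314,150),(329,150)]:print(F.f(onz(c,u,.154)).round(4))
for u in [(292,100),(444,188),(136,143),(242,143),(120,186)]:print(F.f(onz(c,u,.083)).round(4))
```

```text
t 2.8 fix mm [  29.8 -166.4  147.4] toolx [ 0.005 -0.005 -1.   ] tooly [-0.006  1.    -0.005] force fix [ 0.5 -0.2  0.8] gap 0.0006 q [ 0.034  0.318  1.538  0.005  1.28  -1.686]
t 2.8 fix mm [  29.8 -166.4  147.4] toolx [ 0.005 -0.005 -1.   ] tooly [-0.006  1.    -0.005] force fix [ 0.5 -0.2  0.8] gap 0.0006 q [ 0.034  0.318  1.538  0.005  1.28  -1.686]
[ 0.0293 -0.1023  0.154 ]
[ 0.0295 -0.1235  0.154 ]
[ 0.0252 -0.1064  0.154 ]
[ 0.033  -0.1064  0.154 ]
[ 0.008  -0.0811  0.083 ]
[ 0.1245 -0.1454  0.083 ]
[-0.1084 -0.1122  0.083 ]
[-0.0297 -0.1118  0.083 ]
[-0.1263 -0.1453  0.083 ]
```

Run:
```python
from h import *
from scipy.optimize import least_squares
o2=r.get_obs()
c2=cam("wrist",o2)
q=np.array([0.467,-0.531,0.467,0.531]);c1=cam("wrist",dict(tcp_pos=np.array([.559,.0041,.3654]),ee_rot=q/np.linalg.norm(q)))
A=lambda x,y:(230+x/3.6,40+y/3.6)
B=lambda x,y:(230+x/3.6,150+y/3.6)
P1=[(A(30,47),.075,(-.140,.150)),(B(88,379),.075,(-.140,-.150)),(A(401,60),.083,(0,None)),(B(405,372),.083,(0,None)),
(B(665,380),.083,(.112,-.150)),(A(720,36),.083,(.112,.150)),(B(480,46),.083,(None,0)),(B(680,42),.083,(None,0))]
P2=[((120,186),.075,(-.140,-.150)),((441,190),.083,(.112,-.150)),((88,0),.075,(-.14,None)),((322,182),.154,(None,-.131)),((322,150),.154,(.020,None))]
for nm,pp in [("1",[(c1,*p) for p in P1]),("2",[(c2,*p) for p in P2[:3]])]:
    def res(v,full=False):
        F=Fx(*v);e=[]
        for c,u,z,t in pp:
            k=F.f(onz(c,u,z));e+=[k[i]-t[i] if t[i] is not None else 0 for i in (0,1)]
        return np.array(e)
    s=least_squares(res,[.56,.03,.13]);print(nm,s.x.round(4));print((res(s.x)*1e3).round(1))
    F=Fx(*s.x)
    print("tcp in fix",F.f(o2["tcp_pos"]).round(4))
    for u in [(322,142),(322,182)]:print(" tab",F.f(onz(c2,u,.154)).round(4))
    for u in [(120,0),(130,141),(238,2),(243,143)]:print(" pl",F.f(onz(c2,u,.081)).round(4))
```

```text
1 [0.5543 0.0337 0.1445]
[-1.1  1.1 -2.8 -0.5 -2.4  0.  -0.1  0.   3.5 -0.9  2.9 -0.3  0.   0.1
  0.   0.6]
tcp in fix [ 0.0217 -0.1677  0.1474]
 tab [ 0.0215 -0.1035  0.154 ]
 tab [ 0.0215 -0.1247  0.154 ]
 pl [-0.1123 -0.0192  0.081 ]
 pl [-0.1217 -0.1118  0.081 ]
 pl [-0.0343 -0.0203  0.081 ]
 pl [-0.0374 -0.1131  0.081 ]
2 [0.5524 0.0355 0.1409]
[-1.2 -0.2  0.8  0.2  0.4  0. ]
tcp in fix [ 0.0202 -0.1692  0.1474]
 tab [ 0.0197 -0.1051  0.154 ]
 tab [ 0.0199 -0.1263  0.154 ]
 pl [-0.1144 -0.0213  0.081 ]
 pl [-0.1234 -0.1138  0.081 ]
 pl [-0.0363 -0.0221  0.081 ]
 pl [-0.0391 -0.1148  0.081 ]
```

```bash
sed -i 's/^F=Fx(.5565.*/F=Fx(.5524,.0355,.1409)/' h.py
python3 - <<'E'
from h import *
st();gf(20,-2,142)
E
```

```text
t 2.8 fix mm [  20.2 -169.2  147.4] toolx [ 0.005 -0.005 -1.   ] tooly [-0.006  1.    -0.005] force fix [ 0.5 -0.2  0.8] gap 0.0006 q [ 0.034  0.318  1.538  0.005  1.28  -1.686]
shift cm [ 0.45 16.72  0.08] rot deg [0.4 0.3 0.3]
```

>>> arm_command(commands=[[[0.4,1.5,0],[0,0,0]],[[0.4,4,0],[0,0,0]],[[0.4,6,0],[0,0,0]],[[0.4,8,0],[0,0,0]],[[0.4,10,0],[0,0,0]]])

```text
time_s: 3.3
tcp_pos: [0.6174, 0.0648, 0.1421]
ee_rot: [0.465, -0.535, 0.459, 0.536]
contact_force: [2.4, 1.9, -1.8]
finger_gap: 0.0004
```

>>> arm_command(commands=[[[0,2,0],[0,0,0]],[[0,3.5,0],[0,0,0]],[[0,4.5,0],[0,0,0]],[[0,5.2,0],[0,0,0]],[[0,5.7,0],[0,0,0]]])

```text
time_s: 3.8
tcp_pos: [0.5608, 0.0561, 0.1412]
ee_rot: [0.464, -0.535, 0.46, 0.536]
contact_force: [0.9, 1.0, 1.1]
finger_gap: 0.0007
```

Run:
```python
from h import *
st()
snap("wrist","w3")
snap("scene","s3",(230,130,430,310),4)
```

```text
t 3.8 fix mm [ 19.2 -11.2 141.2] toolx [ 0.005 -0.003 -1.   ] tooly [-0.007  1.    -0.003] force fix [ 0.9 -1.   1.1] gap 0.0007 q [ 0.002 -0.01   1.917  0.005  1.232 -1.718]
```

View pics/s3.png

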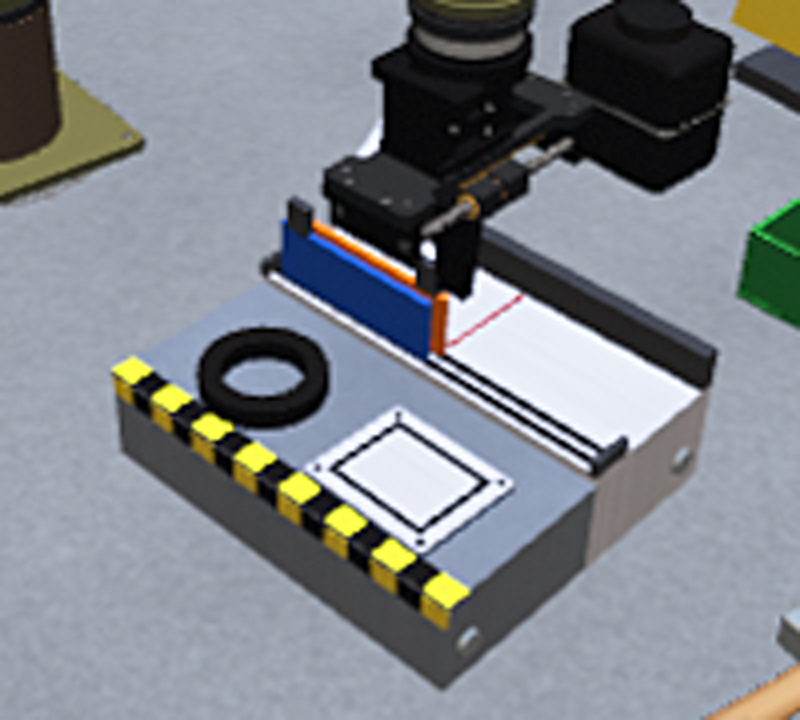

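>>> arm_command(commands=[[[0,0.3,0],[0,0,0]],[[0,0.6,0],[0,0,0]],[[0,0.8,0],[0,0,0]],[[0,1.0,0],[0,0,0]],[[0,1.2,0],[0,0,0]]])

```text
time_s: 4.4
tcp_pos: [0.5547, 0.0552, 0.1406]
ee_rot: [-0.468, 0.538, -0.456, -0.532]
contact_force: [26.7, 5.0, -12.8]
finger_gap: -0.0
```

Run:
```python
from h import *
st()
```

```text
t 4.4 fix mm [ 19.2  -5.  140.6] toolx [ 0.005 -0.018 -1.   ] tooly [-0.006  1.    -0.019] force fix [  1.2 -27.1 -12.8] gap -0.0 q [-1.000e-03 -3.300e-02  1.941e+00  8.000e-03  1.216e+00 -1.721e+00]
```

>>> arm_command(commands=[[[-0.5,-1.5,0],[0,0,0]],[[-3,-3,-1],[0,0,0]],[[-5,-5,-2.5],[0,0,0]],[[-5,-6.5,-4],[0,0,0]],[[-5,-6.5,-4],[0,0,0]]])

```text
time_s: 4.9
tcp_pos: [0.6196, 0.0229, 0.1895]
ee_rot: [0.463, -0.534, 0.461, 0.536]
contact_force: [0.3, 0.9, 1.0]
finger_gap: 0.0005
```

>>> arm_command(commands=[[[0,0,0],[0,0,0]],[[0,0,0],[0,0,0]],[[0,0,0],[0,0,0]],[[0,0,0],[0,0,0]],[[0,0,0],[0,0,0]]])

```text
time_s: 5.4
tcp_pos: [0.618, 0.0245, 0.1894]
ee_rot: [0.463, -0.534, 0.461, 0.537]
contact_force: [0.1, -0.4, -0.1]
finger_gap: 0.0009
```

Run:
```python
from h import *
st();gf(-19,-66,100)
snap("wrist","w4")
snap("scene","s4",(230,130,430,310),4)
```

```text
t 5.4 fix mm [-20.1 -63.4 189.4] toolx [ 0.005  0.    -1.   ] tooly [-0.007  1.     0.   ] force fix [-0.4 -0.1 -0.1] gap 0.0009 q [-0.05   0.073  1.748  0.005  1.322 -1.77 ]
shift cm [ 8.94 -0.26  0.06] rot deg [ 0.4  0.3 -0. ]
```

View pics/w4.png

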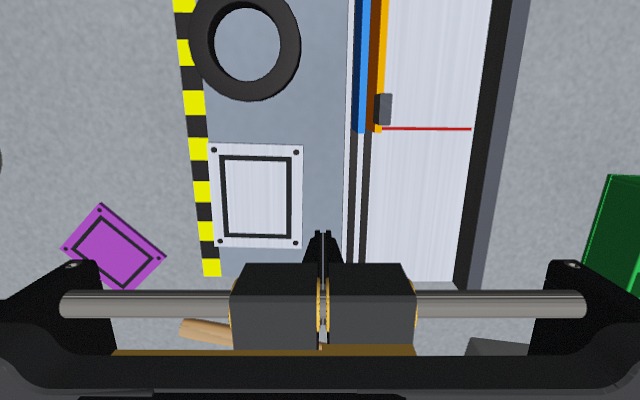

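View pics/s4.png

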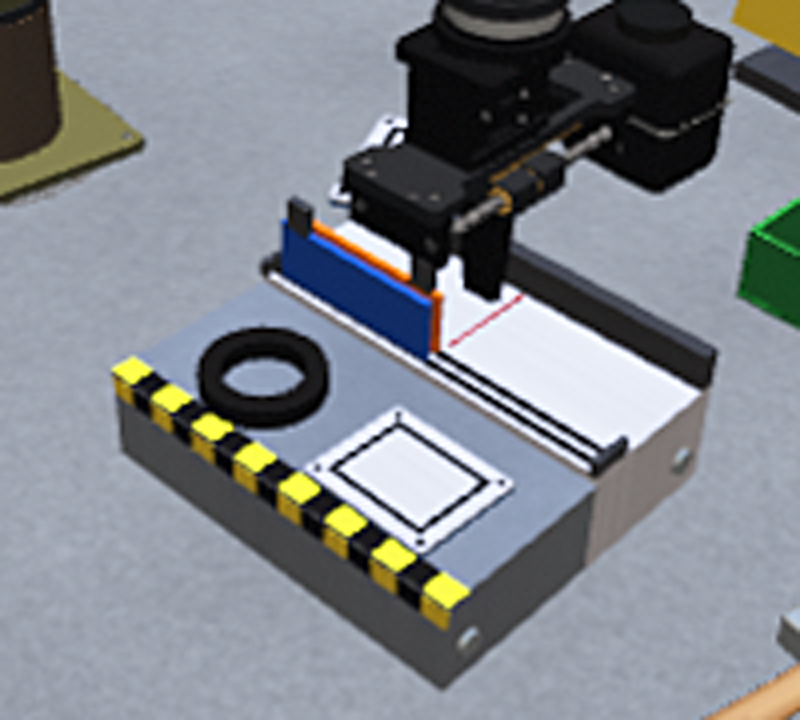

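Run:
```python
from h import *
c=cam("wrist")
for n,u,z in [("tapeF",(205,277),.075),("tapeup",(172,0),.075),("stopF",(455,283),.083),("stopup",(490,0),.083),("red",(384,129),.083),("red",(470,129),.083),("stepdown",(338,265),.083),("stepup",(349,0),.083)]+[("pl",u,.081) for u in [(209,143),(304,146),(301,248),(213,248)]]+[("orange end",(378,132),.132),("blue end",(360,132),.132)]:
    print(n,(F.f(onz(c,u,z))*1e3).round(1))
```

```text
tapeF [-139.4 -151.2   75. ]
tapeup [-140.9   98.4   75. ]
stopF [ 114.9 -152.1   83. ]
stopup [109.9  98.5  83. ]
red [33.3 -0.7 83. ]
red [ 1.081e+02 -1.000e-01  8.300e+01]
stepdown [  -3.7 -132.3   83. ]
stepup [-0.1 97.2 83. ]
pl [-119.9  -14.    81. ]
pl [-36.2 -16.1  81. ]
pl [ -40.1 -115.1   81. ]
pl [-125.9 -115.6   81. ]
orange end [ 19.4   0.6 132. ]
blue end [  6.6   0.5 132. ]
```

>>> arm_command(commands=[[[3,-0.2,0.1],[0.4,0.3,0]],[[6,-0.2,0.1],[0.4,0.3,0]],[[9,-0.2,0.1],[0.4,0.3,0]],[[10.6,-0.2,0.1],[0.4,0.3,0]],[[11.1,-0.2,0.1],[0.4,0.3,0]]])

```text
time_s: 6.0
tcp_pos: [0.6186, 0.0261, 0.076]
ee_rot: [0.463, -0.533, 0.465, 0.535]
contact_force: [0.3, -0.7, 0.9]
finger_gap: 0.0002
```

Run:
```python
from h import *
st();gf(-73,-66,78)
```

```text
t 6.0 fix mm [-18.6 -64.3  76. ] toolx [ 0.001  0.004 -1.   ] tooly [0.    1.    0.004] force fix [-0.7 -0.2  0.9] gap 0.0002 q [-0.044  0.181  1.83  -0.     1.134 -1.756]
shift cm [-0.2  -0.18 -5.44] rot deg [-0.   0.  -0.2]
```

>>> arm_command(commands=[[[-0.15,-0.1,-0.5],[0,0,0]],[[-0.15,-0.1,-1.2],[0,0,0]],[[-0.15,-0.1,-2],[0,0,0]],[[-0.15,-0.1,-2.8],[0,0,0]],[[-0.15,-0.1,-3.5],[0,0,0]]])

```text
time_s: 6.5
tcp_pos: [0.6269, -0.0092, 0.0813]
ee_rot: [-0.465, 0.534, -0.463, -0.533]
contact_force: [-0.1, 2.3, 3.0]
finger_gap: 0.0003
```

>>> arm_command(commands=[[[0,0,-0.6],[0,0,0]],[[0,0,-1.1],[0,0,0]],[[0,0,-1.5],[0,0,0]],[[0,0,-1.8],[0,0,0]],[[0,0,-1.9],[0,0,0]]])

```text
time_s: 7.0
tcp_pos: [0.6297, -0.0272, 0.0813]
ee_rot: [-0.465, 0.534, -0.463, -0.533]
contact_force: [-0.1, 3.7, 6.3]
finger_gap: 0.0003
```

Run:
```python
from h import *
st()
snap("wrist","w5")
snap("scene","s5",(230,130,430,310),4)
```

```text
t 7.0 fix mm [-72.9 -67.7  81.3] toolx [ 0.001 -0.002 -1.   ] tooly [ 0.001  1.    -0.002] force fix [ 3.6 -0.4  6.3] gap 0.0003 q [-1.290e-01  1.950e-01  1.805e+00  1.000e-03  1.140e+00 -1.840e+00]
```

View pics/s5.png

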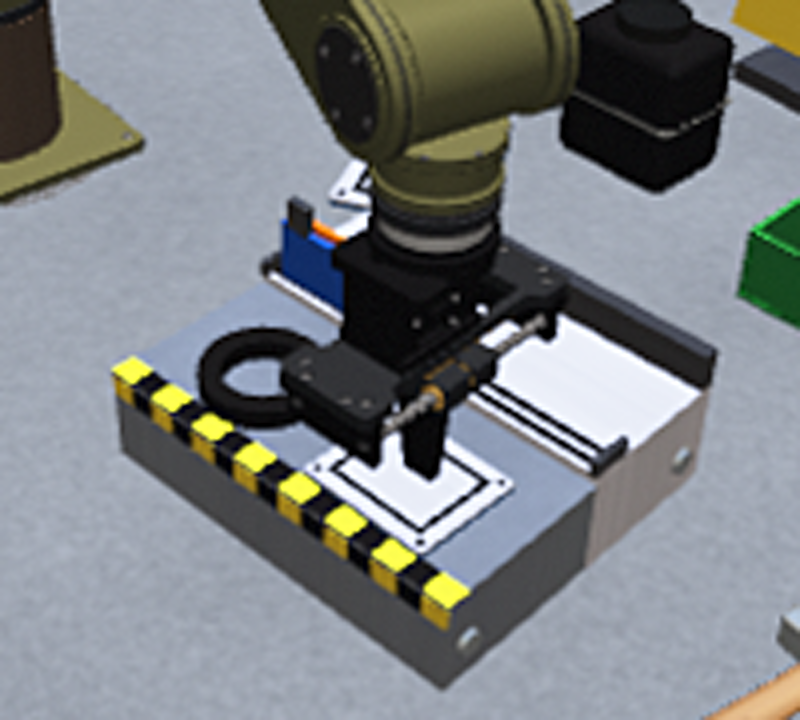

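View pics/w5.png

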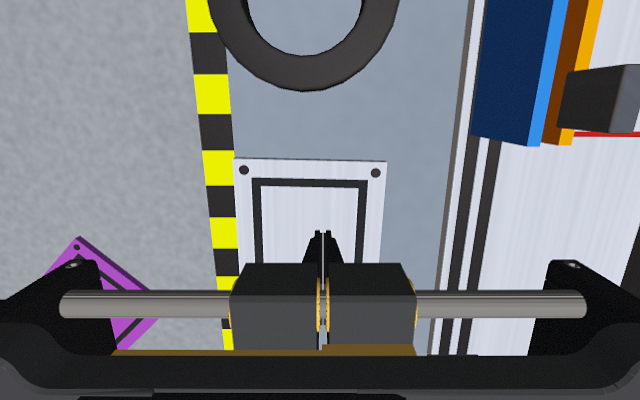

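>>> arm_command(commands=[[[-2,0,0],[0,0,0]],[[-4,0,-0.3],[0,0,0]],[[-4,0.1,-0.7],[0,0,0]],[[-4,0.1,-0.7],[0,0,0]],[[-4,0.1,-0.7],[0,0,0]]], gripper=1)

```text
time_s: 7.6
tcp_pos: [0.6277, -0.0346, 0.1183]
ee_rot: [0.463, -0.533, 0.464, 0.534]
contact_force: [-0.7, -1.1, 0.4]
finger_gap: 0.0347
```

>>> arm_command(commands=[[[0,0,0],[0,0,0]],[[0,0,0],[0,0,0]],[[0,0,0],[0,0,0]],[[0,0,0],[0,0,0]],[[0,0,0],[0,0,0]]])

```text
time_s: 8.1
tcp_pos: [0.6287, -0.0343, 0.1199]
ee_rot: [0.464, -0.534, 0.464, 0.534]
contact_force: [-1.0, 0.2, -0.5]
finger_gap: 0.075
```

Run:
```python
from h import *
st();gf(-80,-66,77)
c,im=snap("wrist","w6")
for u in [(0,0)]:pass
```

```text
t 8.1 fix mm [-79.8 -65.7 119.9] toolx [-0.  0. -1.] tooly [0. 1. 0.] force fix [ 0.3  0.9 -0.5] gap 0.075 q [-0.14   0.155  1.781 -0.     1.206 -1.851]
shift cm [ 4.29 -0.03 -0.02] rot deg [-0. -0. -0.]
```

View pics/w6.png

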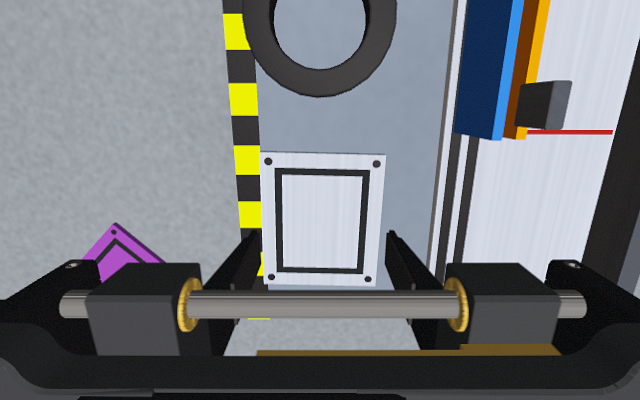

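Run:
```python
from h import *
c=cam("wrist")
for u in [(261,152),(386,155),(375,287),(264,287)]:print((F.f(onz(c,u,.081))*1e3).round(1))
```

```text
[-120.6  -13.4   81. ]
[-37.1 -15.4  81. ]
[ -39.5 -116.3   81. ]
[-124.2 -116.3   81. ]
```

>>> arm_command(commands=[[[0.3,0,0],[0,0,0]],[[0.5,0,0],[0,0,0]],[[0.8,0,0],[0,0,0]],[[1,0,0],[0,0,0]],[[1.2,0,0],[0,0,0]]])

```text
time_s: 8.65
tcp_pos: [0.6286, -0.0344, 0.1076]
ee_rot: [0.464, -0.534, 0.464, 0.534]
contact_force: [-0.1, -0.3, 0.5]
finger_gap: 0.0954
```

>>> arm_command(commands=[[[1,0,-0.05],[0,0,0]],[[2,0,-0.05],[0,0,0]],[[2.6,0,-0.05],[0,0,0]],[[3,0,-0.05],[0,0,0]],[[3.15,0,-0.05],[0,0,0]]])

```text
time_s: 9.15
tcp_pos: [0.6283, -0.0348, 0.0755]
ee_rot: [0.463, -0.533, 0.464, 0.534]
contact_force: [-0.0, 0.4, -0.0]
finger_gap: 0.0951
```

Run:
```python
from h import *
st();gf(-132.5,-66,76)
snap("wrist","w7")
```

```text
t 9.15 fix mm [-80.3 -65.3  75.5] toolx [ 0.     0.001 -1.   ] tooly [0.    1.    0.001] force fix [ 0.4 -0.  -0. ] gap 0.0951 q [-0.141  0.201  1.809 -0.     1.133 -1.852]
shift cm [-0.06 -0.07 -5.22] rot deg [-0.   0.  -0.1]
```

View pics/w7.png

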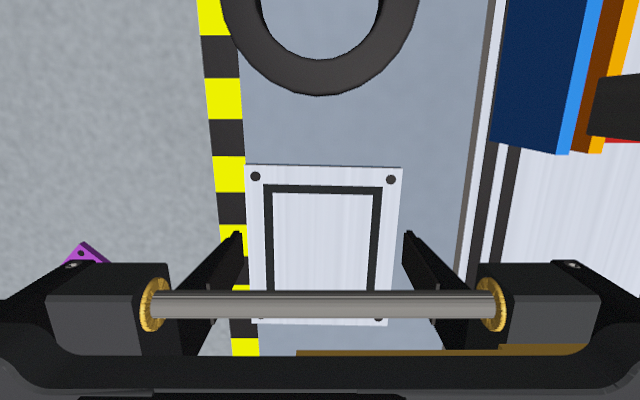

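>>> arm_command(commands=[[[0,0,-0.7],[0,0,0]],[[0,0,-1.4],[0,0,0]],[[0,0,-2.1],[0,0,0]],[[0,0,-2.8],[0,0,0]],[[0,0,-3.5],[0,0,0]]])

```text
time_s: 9.7
tcp_pos: [0.6339, -0.0702, 0.0768]
ee_rot: [-0.464, 0.534, -0.464, -0.534]
contact_force: [-0.8, 1.9, 0.8]
finger_gap: 0.0951
```

Run:
```python
from h import *
st();gf(-132.5,-66,76)
snap("wrist","w8")
```

```text
t 9.7 fix mm [-116.1  -65.9   76.8] toolx [ 0.    -0.001 -1.   ] tooly [ 0.001  1.    -0.001] force fix [2.  0.6 0.8] gap 0.0951 q [-0.195  0.216  1.789  0.     1.137 -1.906]
shift cm [ 0.08 -0.01 -1.64] rot deg [-0.  0.  0.]
```

View pics/w8.png

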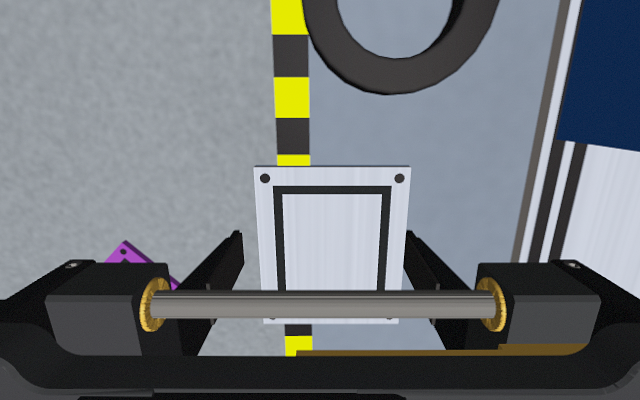

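>>> arm_command(commands=[[[0.05,0,-0.5],[0,0,0]],[[0.1,0,-1],[0,0,0]],[[0.1,0,-1.4],[0,0,0]],[[0.1,0,-1.65],[0,0,0]],[[0.1,0,-1.65],[0,0,0]]])

```text
time_s: 10.25
tcp_pos: [0.636, -0.0864, 0.0754]
ee_rot: [-0.464, 0.534, -0.464, -0.534]
contact_force: [-0.4, -0.8, -0.6]
finger_gap: 0.095
```

Run:
```python
from h import *
st()
snap("wrist","w9")
```

```text
t 10.25 fix mm [-132.5  -65.7   75.4] toolx [-0.001 -0.    -1.   ] tooly [ 0.001  1.    -0.   ] force fix [-0.7  0.5 -0.6] gap 0.095 q [-2.180e-01  2.260e-01  1.780e+00 -1.000e-03  1.136e+00 -1.929e+00]
```

View pics/w9.png

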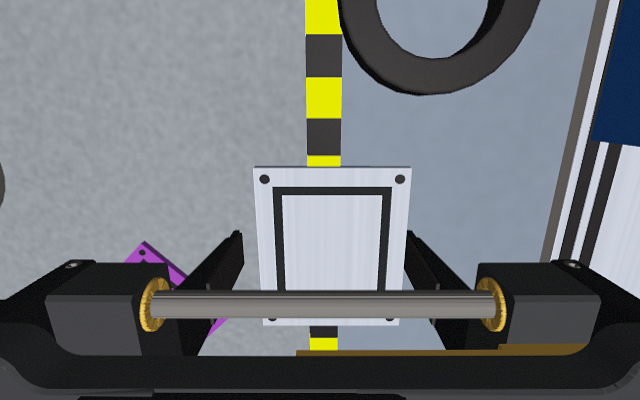

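Run:
```python
from h import *
c=cam("wrist")
for u in [(253,167),(411,167),(399,326),(263,326)]:print((F.f(onz(c,u,.081))*1e3).round(1))
for u in [(306,0),(308,120)]:print((F.f(onz(c,u,.075))*1e3).round(1))
```

```text
[-169.2  -14.9   81. ]
[-85.  -14.8  81. ]
[ -84.2 -115.7   81. ]
[-169.4 -115.8   81. ]
[-140.1   65.    75. ]
[-139.8    9.1   75. ]
```

>>> arm_command(commands=[[[-1.5,0,0.05],[0,0,0]],[[-4,0,0],[0,0,0]],[[-8,0,0],[0,0,0]],[[-12,0,0],[0,0,0]],[[-16,0,0],[0,0,0]]], gripper=0)

```text
time_s: 10.8
tcp_pos: [0.6357, -0.0859, 0.238]
ee_rot: [-0.464, 0.534, -0.464, -0.534]
contact_force: [0.3, -0.4, -0.0]
finger_gap: 0.0604
```

>>> arm_command(commands=[[[0,0,-2],[0,-7,0]],[[0,0,-4],[0,-14,0]],[[0,0,-6],[0,-21,0]],[[0,0,-8],[0,-28,0]],[[0,0,-10],[0,-35,0]]])

```text
time_s: 11.3
tcp_pos: [0.6503, -0.1862, 0.2377]
ee_rot: [0.582, -0.349, 0.301, 0.67]
contact_force: [0.7, -0.8, -0.4]
finger_gap: 0.0479
```

Run:
```python
from h import *
st();o=r.get_obs();print(o["tcp_pos"],o["qpos"],o["ee_rot"])
M=lambda q:(R.from_euler('Z',q[0])*R.from_euler('Y',q[1]+q[2])*R.from_euler('Z',q[3])*R.from_euler('Y',q[4])*R.from_euler('Z',q[5])).as_matrix()
C=np.array([[0,0,-1],[0,1,0],[1,0,0]])
print((M(o["qpos"])@C-pose(o)[1]).round(3))
from scipy.optimize import least_squares
F0=Fx(.5524,.0355,.1409);F1=Fx(.5565,.0264,.1411)
D=[([1.15738186e+00,1.24520031e-01,1.65167954e+00,0,1.36748366e+00,-8.25678630e-02],[0.21089954,0.6141538,0.21337411]),
([-.096,-.123,1.651,-.005,1.614,-1.792],[0.56136653,-0.00163088,0.36418543]),
([.034,.318,1.538,.005,1.28,-1.686],F0.w([.0202,-.1692,.1474])),
([-.001,-.033,1.941,.008,1.216,-1.721],F0.w([.0192,-.005,.1406])),
([-.05,.073,1.748,.005,1.322,-1.77],F0.w([-.0201,-.0634,.1894])),
([-.141,.201,1.809,0,1.133,-1.852],F0.w([-.0803,-.0653,.0755])),
([-.218,.226,1.78,-.001,1.136,-1.929],F0.w([-.1325,-.0657,.0754])),
(o["qpos"],o["tcp_pos"])]
def fk(v,q):
    d1,a1,L2,x3,L3,d6,yy=v
    r1=R.from_euler('Z',q[0]);r2=r1*R.from_euler('Y',q[1]);r3=r2*R.from_euler('Y',q[2])
    return r1.apply([a1,yy,d1])+r2.apply([0,0,L2])+r3.apply([x3,0,L3])+M(q)@[0,0,d6]
res=lambda v:np.concatenate([fk(v,q)-p for q,p in D])
s=least_squares(res,[.3,0,.4,0,.4,.3,0]);print(s.x.round(4));print((res(s.x)*1e3).round(1).reshape(-1,3))
np.save("kin.npy",s.x)
```

```text
t 11.3 fix mm [-233.2  -65.8  237.7] toolx [ 0.576 -0.002 -0.818] tooly [ 0.     1.    -0.003] force fix [-0.9 -0.6 -0.4] gap 0.0479 q [-0.553  0.378  1.4    0.469  1.763 -2.269]
[ 0.65025117 -0.18615054  0.23766023] [-0.55327028  0.37757024  1.39970508  0.46934783  1.76317626 -2.26913853] [ 0.5824113  -0.34854737  0.30105994  0.66983187]
[[-0.  0.  0.]
 [-0. -0.  0.]
 [ 0.  0. -0.]]
[2.232e-01 3.000e-04 4.525e-01 4.240e-02 6.128e-01 2.921e-01 5.360e-02]
[[-0.   0.1  0.1]
 [-0.2  0.  -0.3]
 [ 0.2  0.2  0.3]
 [ 0.2  0.1 -0.1]
 [ 0.1 -0.3  0.1]
 [-0.2 -0.2 -0.1]
 [-0.3  0.3 -0.2]
 [ 0.1 -0.   0.1]]
```

```bash
cat >> h.py <<'E'
from scipy.optimize import least_squares
V=np.load("kin.npy")
Mq=lambda q:(R.from_euler('Z',q[0])*R.from_euler('Y',q[1]+q[2])*R.from_euler('Z',q[3])*R.from_euler('Y',q[4])*R.from_euler('Z',q[5])).as_matrix()
CC=np.array([[0,0,-1],[0,1,0],[1,0,0.]])
LO=np.array([-2.61,-1.02,.03,-1.35,.32,-2.91]);HI=np.array([2.61,2.33,2.71,4.49,2.68,2.91])
def fk(q,v=V):
    d1,a1,L2,x3,L3,d6,yy=v
    r1=R.from_euler('Z',q[0]);r2=r1*R.from_euler('Y',q[1]);r3=r2*R.from_euler('Y',q[2])
    return r1.apply([a1,yy,d1])+r2.apply([0,0,L2])+r3.apply([x3,0,L3])+Mq(q)@[0,0,d6]
def ik(P,Rt,q0):
    f=lambda q:np.r_[fk(q)-P,.3*(R.from_matrix(Rt.T@Mq(q)@CC)).as_rotvec()]
    s=least_squares(f,np.clip(q0,LO+1e-3,HI-1e-3),bounds=(LO,HI));return s.x,np.abs(s.fun).max()
def un(th):
    t=np.radians(th);return np.array([np.cos(t),-np.sin(t)]),np.array([np.sin(t),np.cos(t)])
E
python3 - <<'E'
from h import *
q=r.get_obs()["qpos"]
W=[(-198,104,30),(-146.4,73.9,30),(-137.9,109.1,30)]
L=63
for th in (35,40,50,60,70,80,90):
    u,n=un(th);H=np.array([-84.8+(th-30)/60*(84.8-8),75]);t=H-L*u+3*n;W.append((*t,th))
for th in (95,100,105,110,115,120,125):
    u,n=un(th);G=np.array([-8/np.tan(np.pi-np.radians(th))-1,75]);t=G-L*u-3*n;W.append((*t,th))
for w in W:
    q,e=ik(F.w(np.array([w[0],-66,w[1]])/1e3),tilt(F,w[2]),q);print(np.round(w,1),q.round(2),round(e,5))
E
```

```text
[-198  104   30] [-0.6   0.65  1.43  0.72  1.84 -2.41] 0.0
[-146.4   73.9   30. ] [-0.55  0.63  1.52  0.75  1.76 -2.42] 0.0
[-137.9  109.1   30. ] [-0.54  0.58  1.53  0.76  1.79 -2.39] 0.0
[-128.3  113.6   35. ] [-0.52  0.52  1.56  0.72  1.73 -2.37] 0.0
[-118.3  117.8   40. ] [-0.49  0.46  1.59  0.67  1.67 -2.34] 0.0
[-97.4 125.2  50. ] [-0.42  0.36  1.65  0.57  1.56 -2.27] 0.0
[-75.3 131.1  60. ] [-0.34  0.27  1.7   0.46  1.45 -2.18] 0.0
[-52.3 135.2  70. ] [-0.25  0.19  1.74  0.33  1.36 -2.05] 0.0
[-28.8 137.6  80. ] [-0.14  0.14  1.77  0.18  1.28 -1.91] 0.0
[ -5. 138.  90.] [-0.02  0.12  1.79  0.    1.23 -1.73] 0.0
[  0.8 138.   95. ] [ 0.03  0.11  1.8  -0.09  1.22 -1.65] 0.0
[  5.6 137.6 100. ] [ 0.08  0.12  1.8  -0.19  1.22 -1.57] 0.0
[ 10.3 136.6 105. ] [ 0.12  0.13  1.8  -0.28  1.22 -1.49] 0.0
[ 14.8 135.2 110. ] [ 0.17  0.14  1.8  -0.37  1.23 -1.41] 0.0
[ 19.2 133.4 115. ] [ 0.22  0.16  1.8  -0.46  1.25 -1.33] 0.0
[ 23.3 131.1 120. ] [ 0.26  0.19  1.8  -0.55  1.27 -1.26] 0.0
[ 27.1 128.3 125. ] [ 0.3   0.21  1.79 -0.63  1.3  -1.19] 0.0
```

Run:
```python
from h import *
st();gf(-198,-66,104,30)
```

```text
t 11.3 fix mm [-233.2  -65.8  237.7] toolx [ 0.576 -0.002 -0.818] tooly [ 0.     1.    -0.003] force fix [-0.9 -0.6 -0.4] gap 0.0479 q [-0.553  0.378  1.4    0.469  1.763 -2.269]
shift cm [ 1.295e+01  1.000e-02 -4.820e+00] rot deg [  0.1 -24.8   0.1]
```

>>> arm_command(commands=[[[2.6,0,-1],[0,-6,0]],[[5.2,0,-2],[0,-12,0]],[[7.8,0,-3],[0,-18,0]],[[10.5,0,-4],[0,-24.8,0]],[[13,0,-4.8],[0,-24.8,0]]], gripper=-0.37, grip_force=12)

```text
time_s: 11.8
tcp_pos: [0.6433, -0.1506, 0.0969]
ee_rot: [0.634, -0.193, 0.171, 0.729]
contact_force: [-0.4, 0.1, -1.1]
finger_gap: 0.0302
```

>>> arm_command(commands=[[[0,0,0],[0,0,0]],[[0,0,0],[0,0,0]],[[0,0,0],[0,0,0]],[[0,0,0],[0,0,0]],[[0,0,0],[0,0,0]]])

```text
time_s: 12.3
tcp_pos: [0.6459, -0.1505, 0.1036]
ee_rot: [0.633, -0.199, 0.171, 0.728]
contact_force: [-0.2, 0.1, -0.6]
finger_gap: 0.0299
```

Run:
```python
from h import *
st();gf(-146.4,-66,73.9,30)
snap("wrist","w10")
snap("scene","s10",(200,130,400,310),4)
```

```text
t 12.3 fix mm [-197.3  -66.5  103.6] toolx [ 0.863 -0.002 -0.505] tooly [ 0.     1.    -0.003] force fix [ 0.1  0.2 -0.6] gap 0.0299 q [-0.599  0.644  1.431  0.723  1.838 -2.409]
shift cm [5.89 0.06 0.01] rot deg [ 0.1 -0.4  0.1]
```

View pics/w10.png

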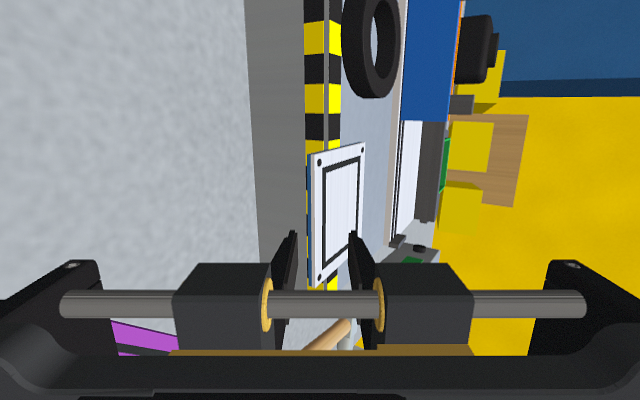

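View pics/s10.png

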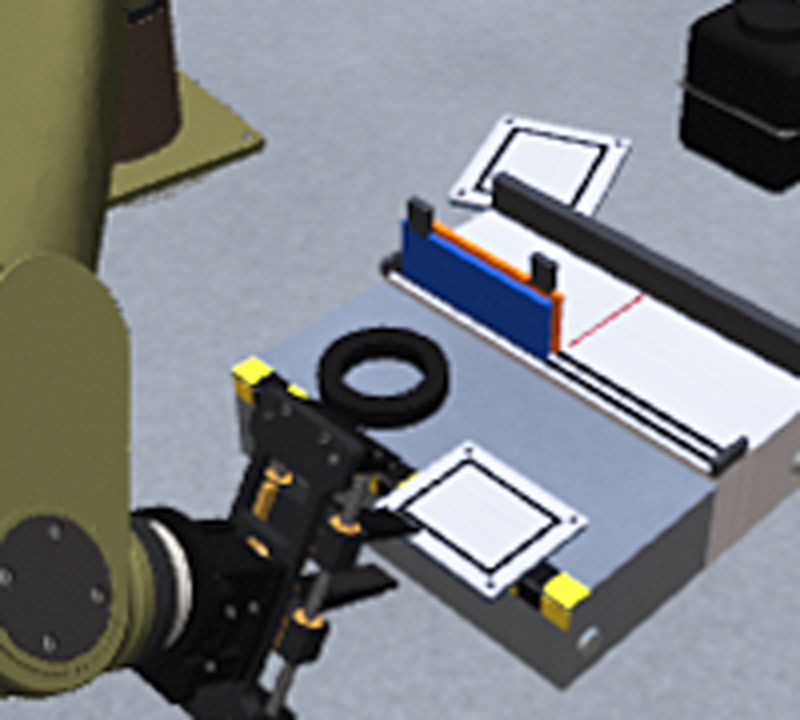

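>>> arm_command(commands=[[[1.5,0,0],[0,0,0]],[[3,0,0],[0,0,0]],[[4.3,0,0],[0,0,0]],[[5.3,0,0],[0,0,0]],[[5.9,0,0],[0,0,0]]])

```text
time_s: 12.9
tcp_pos: [0.6371, -0.0978, 0.0707]
ee_rot: [0.633, -0.196, 0.171, 0.729]
contact_force: [0.4, -0.9, -0.1]
finger_gap: 0.0304
```

Run:
```python
from h import *
st();gf(-137.9,-66,109.1,30)
snap("scene","s11",(200,130,400,310),4)
```

```text
t 12.9 fix mm [-143.9  -65.2   70.7] toolx [ 0.865  0.001 -0.502] tooly [-0.001  1.     0.002] force fix [-0.9 -0.2 -0.1] gap 0.0304 q [-0.548  0.629  1.522  0.746  1.757 -2.424]
shift cm [-1.41 -0.08  3.62] rot deg [-0.1 -0.1 -0.1]
```

View pics/s11.png

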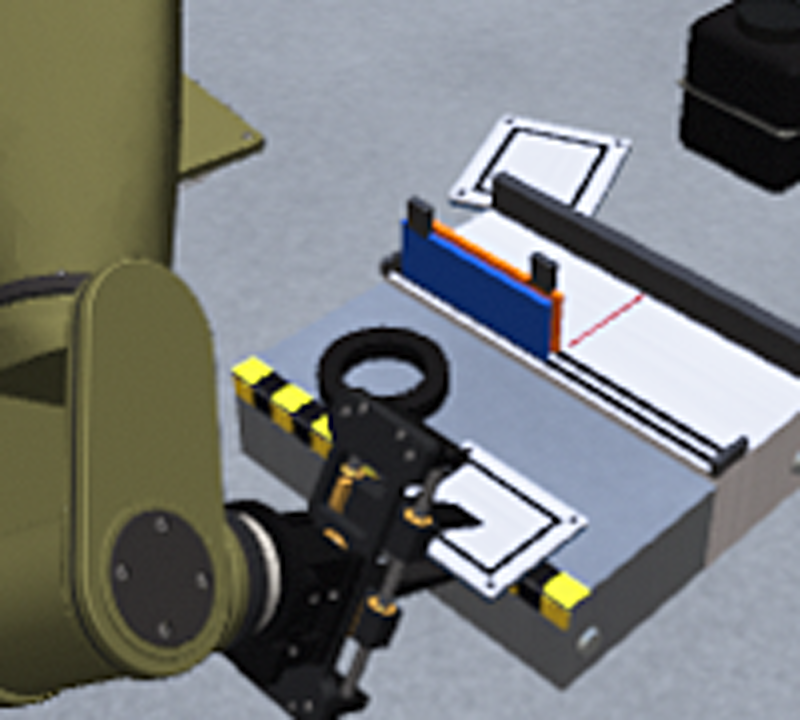

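>>> arm_command(commands=[[[-0.4,-0.05,0.7],[0,0,0]],[[-0.8,-0.1,1.5],[0,0,0]],[[-1.1,-0.1,2.3],[0,0,0]],[[-1.3,-0.1,3],[0,0,0]],[[-1.4,-0.1,3.6],[0,0,0]]])

```text
time_s: 13.45
tcp_pos: [0.6385, -0.0938, 0.1113]
ee_rot: [0.633, -0.198, 0.171, 0.729]
contact_force: [0.3, 0.2, -0.6]
finger_gap: 0.0298
```

Run:
```python
from h import *
st();gf(-137.9,-66,109.1,30)
snap("scene","s12",(200,130,400,310),4)
```

```text
t 13.45 fix mm [-140.1  -67.1  111.3] toolx [ 0.864 -0.002 -0.504] tooly [ 0.001  1.    -0.001] force fix [ 0.1 -0.4 -0.6] gap 0.0298 q [-0.543  0.573  1.524  0.757  1.79  -2.385]
shift cm [ 0.3   0.11 -0.08] rot deg [ 0.  -0.3  0.1]
```

View pics/s12.png

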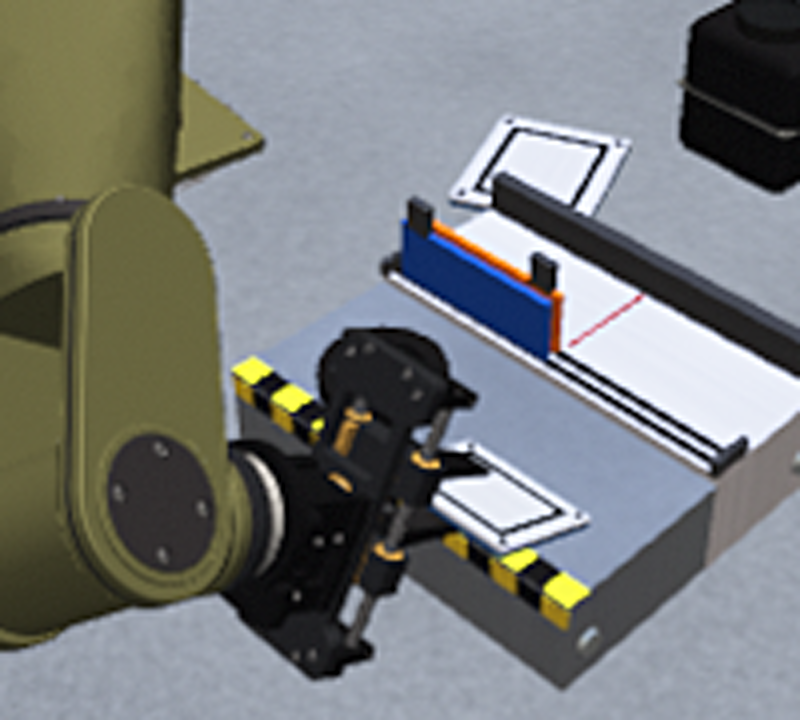

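>>> arm_command(commands=[[[0.2,0.1,0],[0,0,0]],[[0.2,0.1,0],[0,0,0]],[[0.2,0.1,0],[0,0,0]],[[0.2,0.1,0],[0,0,0]],[[0.2,0.1,0],[0,0,0]]], gripper=-1, grip_force=12)

```text
time_s: 14.0
tcp_pos: [0.6366, -0.0914, 0.109]
ee_rot: [0.633, -0.196, 0.17, 0.729]
contact_force: [-0.9, 0.6, 0.7]
finger_gap: 0.0062
```

Run:
```python
from h import *
st();
snap("scene","s13",(200,130,400,310),4)
snap("wrist","w13")
```

```text
t 14.0 fix mm [-137.5  -65.6  109. ] toolx [ 0.865  0.    -0.502] tooly [0. 1. 0.] force fix [0.7 0.8 0.7] gap 0.0062 q [-0.541  0.573  1.53   0.758  1.788 -2.387]
```

View pics/s13.png

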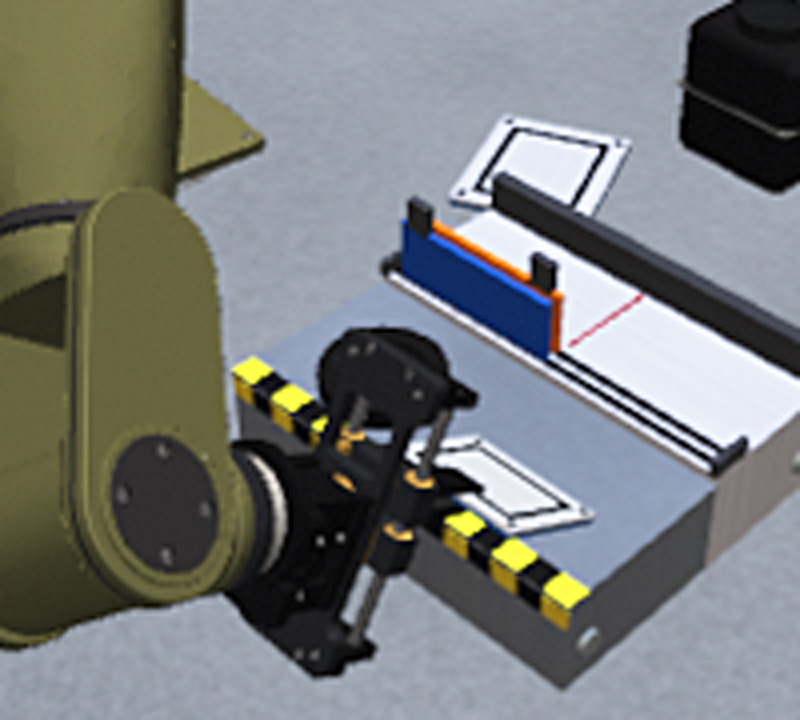

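View pics/w13.png

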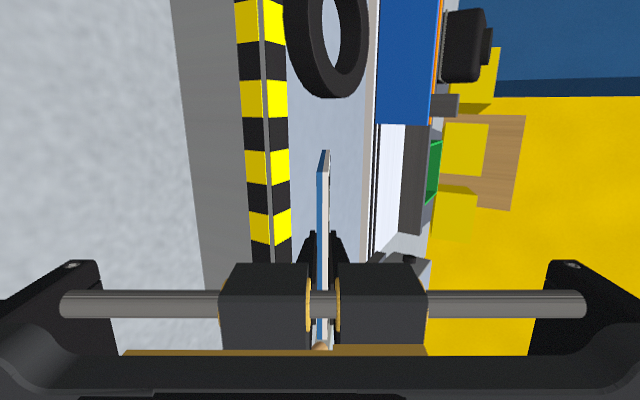

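```bash
cat >> h.py <<'E'
def table(wps):
    # wps: list of (x,y,z,th) mm in fixture; rows from the pose now (measured)
    p,Rc=pose(r.get_obs());out=[]
    for x,y,z,th in wps:
        d=Rc.T@(F.w(np.array([x,y,z])/1e3)-p)*100;w=np.degrees(R.from_matrix(Rc.T@tilt(F,th)).as_rotvec())
        out.append([list(map(float,d.round(2))),list(map(float,w.round(1)))])
    print(out)
def arcA(th,Hx,y,L=63,z=75):
    u,n=un(th);t=np.array([Hx,z])-L*u+3*n;return (t[0],y,t[1],th)
E
python3 - <<'E'
from h import *
table([arcA(30+4*i,-84.5+5*i,-65.6-.3*i) for i in range(1,6)])
E
```

```text
[[[0.46, -0.03, 0.7], [-0.0, 3.9, -0.0]], [[0.96, -0.06, 1.39], [-0.0, 7.9, -0.0]], [[1.49, -0.09, 2.07], [-0.0, 11.9, -0.0]], [[2.04, -0.12, 2.74], [-0.0, 15.9, -0.0]], [[2.63, -0.15, 3.4], [-0.0, 19.9, -0.0]]]
```

>>> arm_command(commands=[[[0.46,-0.03,0.7],[0,4,0]],[[0.96,-0.06,1.39],[0,8,0]],[[1.49,-0.09,2.07],[0,12,0]],[[2.04,-0.12,2.74],[0,16,0]],[[2.63,-0.15,3.4],[0,20,0]]])

```text
time_s: 14.6
tcp_pos: [0.6343, -0.0538, 0.128]
ee_rot: [0.594, -0.323, 0.279, 0.682]
contact_force: [0.1, -5.9, 6.9]
finger_gap: 0.0058
```

Run:
```python
from h import *
st()
table([arcA(50+4*i,-59.5+5*i,-67.1-.3*i) for i in range(1,6)])
snap("scene","s14",(200,130,400,310),4)
```

```text
t 14.6 fix mm [-99.9 -68.6 128. ] toolx [ 0.636 -0.005 -0.772] tooly [ 0.002  1.    -0.004] force fix [-5.8  0.7  6.9] gap 0.0058 q [-0.423  0.358  1.641  0.57   1.556 -2.266]
[[[0.71, 0.12, 0.81], [0.1, 3.5, 0.3]], [[1.09, 0.09, 1.64], [0.1, 7.5, 0.3]], [[1.5, 0.06, 2.45], [0.1, 11.5, 0.3]], [[1.94, 0.03, 3.26], [0.0, 15.5, 0.3]], [[2.41, 0.0, 4.06], [0.0, 19.5, 0.3]]]
```

View pics/s14.png

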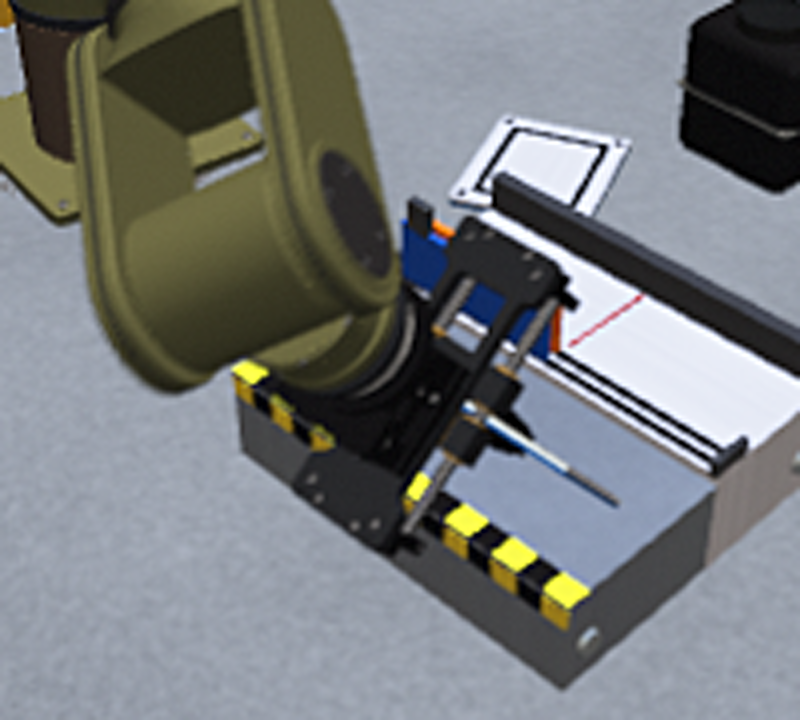

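```bash
cat >> h.py <<'E'
def tableI(s,wps):
    p=F.w(np.array(s[:3])/1e3);Rc=tilt(F,s[3]);out=[]
    for x,y,z,th in wps:
        d=Rc.T@(F.w(np.array([x,y,z])/1e3)-p)*100;w=np.degrees(R.from_matrix(Rc.T@tilt(F,th)).as_rotvec())
        out.append([list(map(float,d.round(2))),list(map(float,w.round(1)))])
    print(out)
E
python3 - <<'E'
from h import *
tableI(arcA(50,-59.5,-67.1),[arcA(50+4*i,-59.5+5*i,-67.1-.3*i,z=75+.2*i) for i in range(1,6)])
tableI(arcA(70,-34.5,-68.6,z=76),[arcA(70+4*i,-34.5+5.1*i,-68.6-.3*i,z=76) for i in range(1,6)])
E
```

```text
[[[0.34, -0.03, 0.83], [-0.0, 4.0, -0.0]], [[0.72, -0.06, 1.67], [0.0, 8.0, -0.0]], [[1.12, -0.09, 2.49], [-0.0, 12.0, -0.0]], [[1.55, -0.12, 3.31], [-0.0, 16.0, -0.0]], [[2.01, -0.15, 4.12], [-0.0, 20.0, -0.0]]]
[[[0.21, -0.03, 0.92], [0.0, 4.0, 0.0]], [[0.45, -0.06, 1.83], [0.0, 8.0, -0.0]], [[0.72, -0.09, 2.74], [0.0, 12.0, -0.0]], [[1.02, -0.12, 3.64], [0.0, 16.0, -0.0]], [[1.35, -0.15, 4.53], [0.0, 20.0, -0.0]]]
```

>>> arm_command(commands=[[[0.34,-0.03,0.83],[0,4,0]],[[0.72,-0.06,1.67],[0,8,0]],[[1.12,-0.09,2.49],[0,12,0]],[[1.55,-0.12,3.31],[0,16,0]],[[2.01,-0.15,4.12],[0,20,0]]])

```text
time_s: 15.15
tcp_pos: [0.6293, -0.009, 0.138]
ee_rot: [0.537, -0.437, 0.378, 0.616]
contact_force: [0.0, 0.8, -0.4]
finger_gap: 0.0057
```

Run:
```python
from h import *
st();print(arcA(70,-34.5,-68.6,z=76))
snap("scene","s15",(200,130,400,310),4)
```

```text
t 15.15 fix mm [-54.9 -69.9 138. ] toolx [ 0.334 -0.004 -0.943] tooly [ 0.001  1.    -0.004] force fix [ 0.8 -0.1 -0.4] gap 0.0057 q [-0.246  0.197  1.73   0.324  1.355 -2.049]
(np.float64(-53.228191167159416), -68.6, np.float64(136.22669553948924), 70)
```

View pics/s15.png

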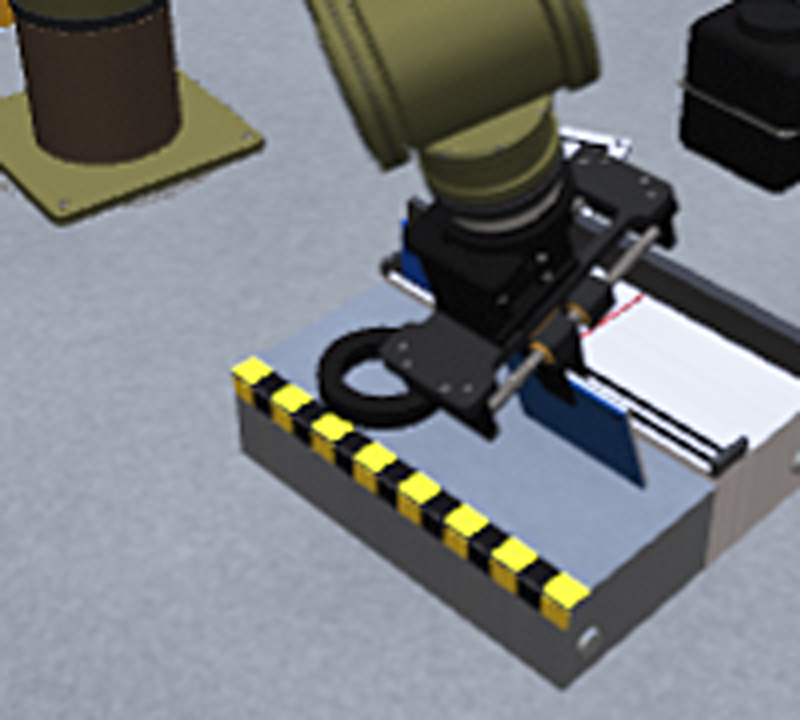

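Run:
```python
from h import *
table([arcA(70+4*i,-35+5.0*i,-69,z=75-.2*i) for i in range(1,6)])
```

```text
[[[0.46, 0.08, 0.58], [0.2, 3.6, 0.2]], [[0.7, 0.08, 1.48], [0.1, 7.6, 0.2]], [[0.98, 0.08, 2.37], [0.1, 11.6, 0.2]], [[1.29, 0.08, 3.26], [0.1, 15.6, 0.2]], [[1.63, 0.08, 4.14], [0.1, 19.6, 0.2]]]
```

>>> arm_command(commands=[[[0.35,0.05,0.6],[0,3.6,0.2]],[[0.65,0.05,1.48],[0,7.6,0.2]],[[0.95,0.05,2.37],[0,11.6,0.2]],[[1.25,0.05,3.26],[0,15.6,0.2]],[[1.6,0.05,4.14],[0,19.6,0.2]]])

```text
time_s: 15.7
tcp_pos: [0.6235, 0.0343, 0.1381]
ee_rot: [-0.464, 0.535, -0.464, -0.533]
contact_force: [1.5, -3.2, 3.9]
finger_gap: 0.0097
```

Run:
```python
from h import *
st();print(arcA(90,-10,-69,z=74))
snap("scene","s16",(200,130,400,310),4)
snap("wrist","w16")
```

```text
t 15.7 fix mm [-11.2 -70.2 138.1] toolx [-0.002 -0.002 -1.   ] tooly [ 0.     1.    -0.002] force fix [-3.4 -1.1  3.9] gap 0.0097 q [-0.03   0.125  1.781 -0.002  1.233 -1.741]
(np.float64(-7.0000000000000036), -69, np.float64(137.0), 90)
```

View pics/s16.png

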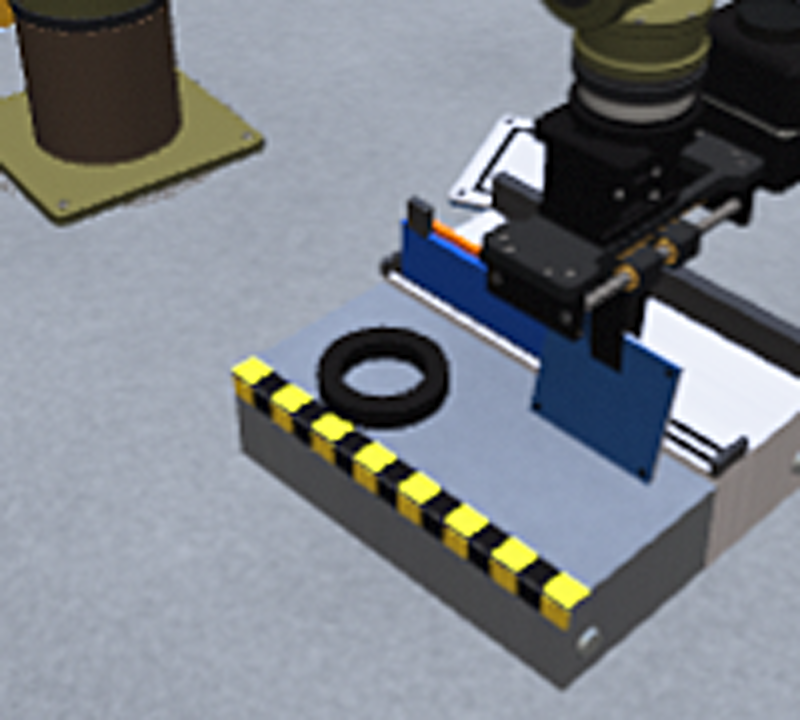

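View pics/w16.png

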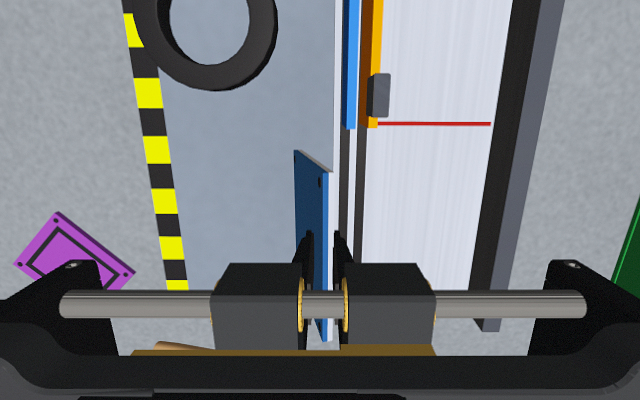

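Run:
```python
from h import *
c=cam("wrist")
print((F.f(onz(c,(295,151),.075))*1e3).round(1),(F.f(onz(c,(302,152),.075))*1e3).round(1),(F.f(onz(c,(328,173),.158))*1e3).round(1),(F.f(onz(c,(333,173),.158))*1e3).round(1))
```

```text
[-28.9 -20.7  75. ] [-23.7 -21.4  75. ] [ -5.8 -19.5 158. ] [ -3.4 -19.4 158. ]
```

>>> arm_command(commands=[[[-0.1,0,0],[0,0,0]],[[-0.2,0,0],[0,0,0]],[[-0.2,0,0],[0,0,0]],[[-0.2,0,0],[0,0,0]],[[-0.2,0,0],[0,0,0]]], grip_force=35, gripper=-1)

```text
time_s: 16.3
tcp_pos: [0.6231, 0.0349, 0.1391]
ee_rot: [0.464, -0.533, 0.463, 0.535]
contact_force: [0.7, -1.7, 7.1]
finger_gap: 0.0061
```

Run:
```python
from h import *
st()
snap("wrist","w17")
crop("w17_raw.png","w17c.png",230,100,430,250,4)
```

```text
t 16.3 fix mm [-10.5 -69.9 139.1] toolx [ 0.002 -0.    -1.   ] tooly [-0.  1. -0.] force fix [-1.8 -0.4  7.1] gap 0.0061 q [-0.031  0.125  1.78   0.003  1.237 -1.744]
```

View pics/w17c.png

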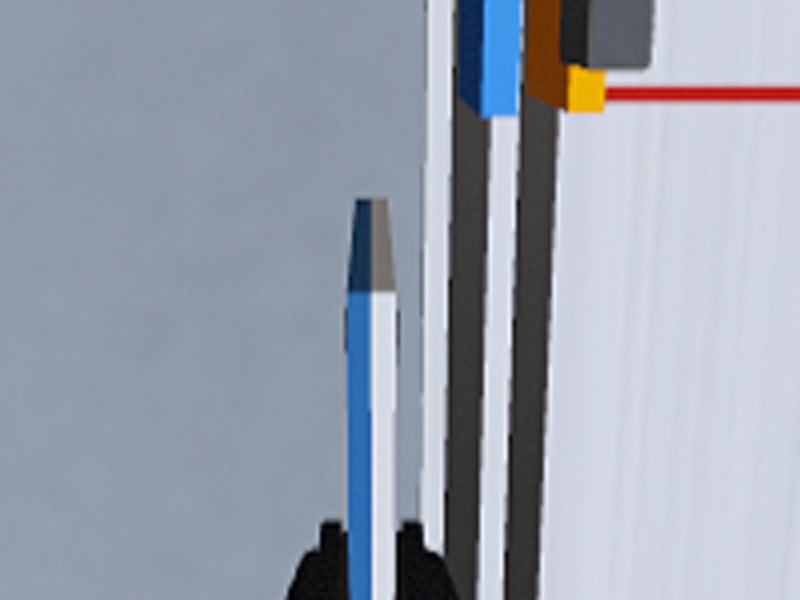

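```bash
cat >> h.py <<'E'
def arcB(th,y,L=64,z=75,sl=1.5):
    u,n=un(th);G=np.array([-8/np.tan(np.pi-np.radians(th))-sl,z]);t=G-L*u-3*n;return (t[0],y,t[1],th)
E
python3 - <<'E'
from h import *
a=arcB(90.01,-70)
p=(-10.5,-70,139.1,90)
w=[(-7.5,-70,139.1,90),(a[0],-70,139.2,90)]+[arcB(t,-70,z=75.2) for t in (94,99,104)]
table(w)
tableI(w[-1],[arcB(t,-70,z=75.2) for t in (108,112,116,120,124)])
print(w,arcB(124,-70,z=75.2))
E
```

```text
[[[0.0, -0.01, 0.3], [0.0, 0.1, 0.0]], [[-0.0, -0.01, 0.6], [0.0, 0.1, 0.0]], [[-0.01, -0.01, 0.99], [0.0, 4.1, 0.0]], [[0.03, -0.01, 1.48], [0.0, 9.1, 0.0]], [[0.12, -0.01, 1.96], [0.0, 14.1, 0.0]]]
[[[0.01, -0.0, 0.39], [0.0, 4.0, -0.0]], [[0.05, -0.0, 0.77], [0.0, 8.0, -0.0]], [[0.12, -0.0, 1.15], [-0.0, 12.0, -0.0]], [[0.23, -0.0, 1.52], [0.0, 16.0, -0.0]], [[0.37, -0.0, 1.88], [-0.0, 20.0, -0.0]]]
[(-7.5, -70, 139.1, 90), (np.float64(-4.490226110567099), -70, 139.2, 90), (np.float64(-0.5876923267035359), -70, np.float64(139.25336863786112), 94), (np.float64(4.2816652181930674), -70, np.float64(138.88135719320954), 99), (np.float64(9.077490116805302), -70, np.float64(138.0246921684628), 104)] (np.float64(26.405164969723252), -70, np.float64(129.93598335393492), 124)
```

>>> arm_command(commands=[[[0,0,0.3],[0,0,0]],[[0,0,0.6],[0,0,0]],[[0,0,0.99],[0,4,0]],[[0.03,0,1.48],[0,9,0]],[[0.12,0,1.96],[0,14,0]]], grip_force=25)

```text
time_s: 16.85
tcp_pos: [0.6202, 0.0546, 0.1378]
ee_rot: [-0.404, 0.595, -0.517, -0.465]
contact_force: [0.9, -0.3, 2.5]
finger_gap: 0.0059
```

Run:
```python
from h import *
st()
snap("wrist","w18")
snap("scene","s18",(200,130,400,310),4)
```

```text
t 16.85 fix mm [  9.4 -69.8 137.8] toolx [-0.242 -0.    -0.97 ] tooly [ 0.001  1.    -0.   ] force fix [-0.4 -0.9  2.5] gap 0.0059 q [ 0.115  0.131  1.79  -0.26   1.225 -1.507]
```

View pics/w18.png

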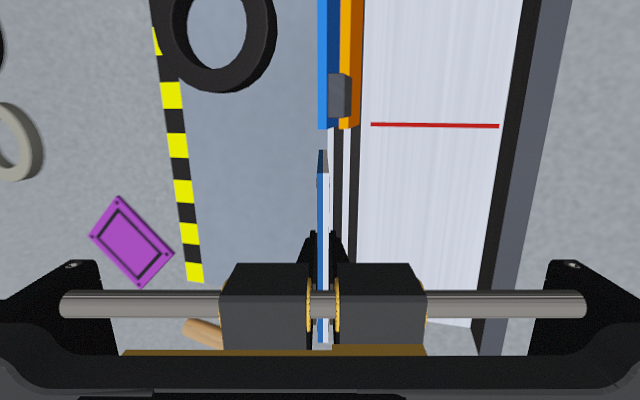

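View pics/s18.png

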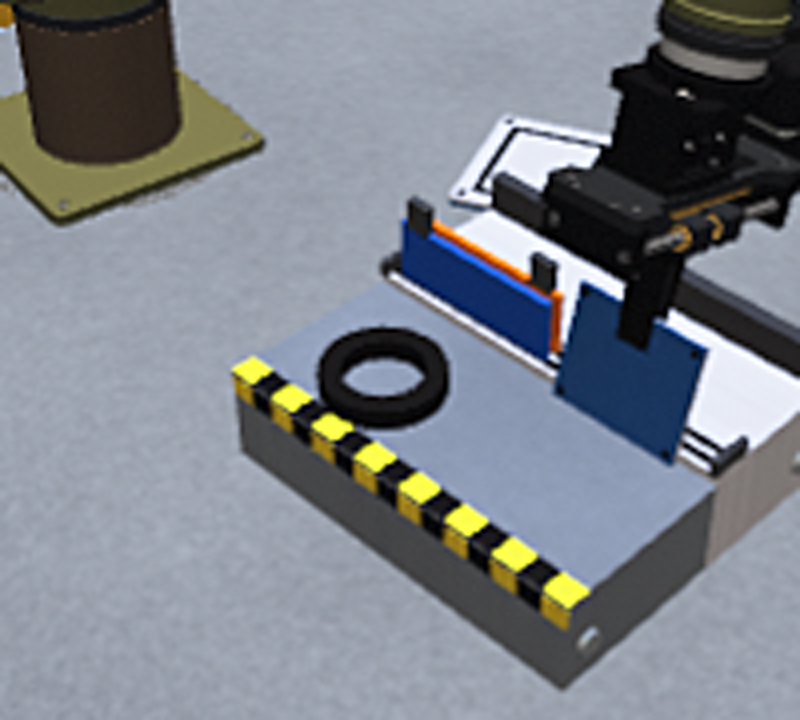

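Excellent; the plate leans at the step. Next row set continues to 124°.

>>> arm_command(commands=[[[0,0,0.39],[0,4,0]],[[0.04,0,0.77],[0,8,0]],[[0.11,0,1.15],[0,12,0]],[[0.22,0,1.52],[0,16,0]],[[0.36,0,1.88],[0,20,0]]])

```text
time_s: 17.45
tcp_pos: [0.6174, 0.0724, 0.1296]
ee_rot: [-0.307, 0.667, -0.579, -0.355]
contact_force: [-0.3, -1.0, 4.7]
finger_gap: 0.006
```

Run:
```python
from h import *
st()
snap("wrist","w19")
snap("scene","s19",(200,130,400,310),4)
```

```text
t 17.45 fix mm [ 27.4 -69.5 129.6] toolx [-0.559  0.001 -0.829] tooly [-0.     1.     0.001] force fix [-1.   0.4  4.7] gap 0.006 q [ 0.291  0.216  1.784 -0.611  1.3   -1.205]
```

View pics/s19.png

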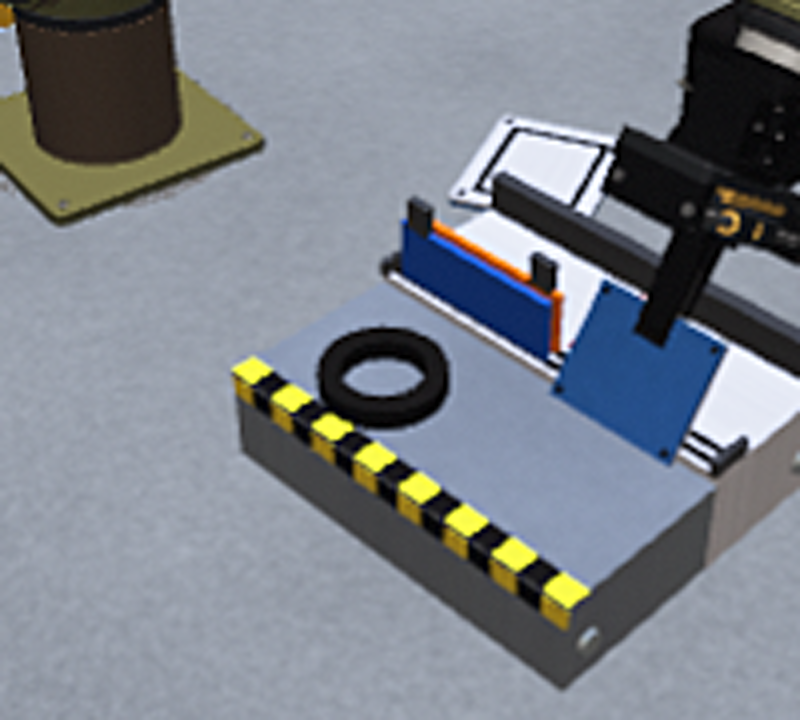

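>>> arm_command(commands=[[[0,0,0],[0,0,0]],[[0,0,0],[0,0,0]],[[0,0,0],[0,0,0]],[[0,0,0],[0,0,0]],[[0,0,0],[0,0,0]]], gripper=0.2)

```text
time_s: 18.05
tcp_pos: [0.6157, 0.0723, 0.1274]
ee_rot: [-0.307, 0.665, -0.579, -0.357]
contact_force: [-0.2, -0.2, 0.1]
finger_gap: 0.0404
```

>>> arm_command(commands=[[[0,0,0],[0,0,0]],[[0,0,0],[0,0,0]],[[0,0,0],[0,0,0]],[[0,0,0],[0,0,0]],[[0,0,0],[0,0,0]]], gripper=0.9)

```text
time_s: 18.55
tcp_pos: [0.6161, 0.0726, 0.128]
ee_rot: [-0.308, 0.666, -0.579, -0.357]
contact_force: [-0.6, 0.2, 0.4]
finger_gap: 0.0807
```

Run:
```python
from h import *
st()
snap("wrist","w20")
snap("scene","s20",(200,130,400,310),4)
```

```text
t 18.55 fix mm [ 27.8 -68.3 128. ] toolx [-0.556  0.003 -0.831] tooly [-0.     1.     0.003] force fix [0.2 0.5 0.4] gap 0.0807 q [ 0.291  0.215  1.786 -0.607  1.298 -1.207]
```

View pics/s20.png

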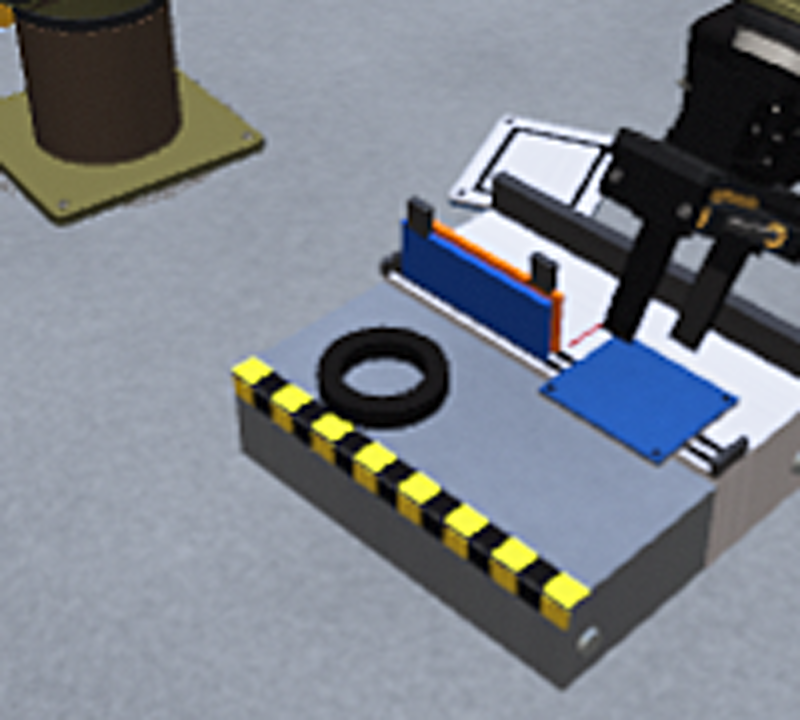

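View pics/w20.png

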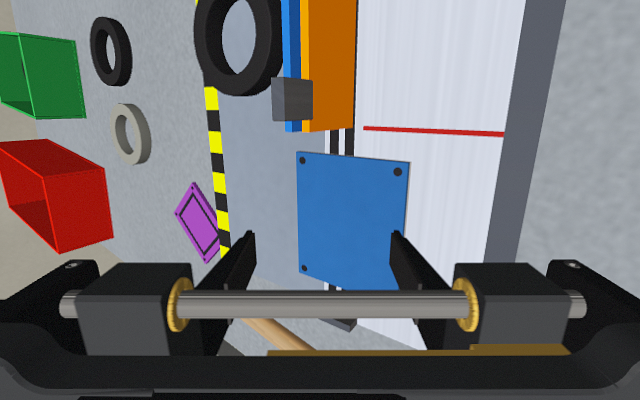

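>>> arm_command(commands=[[[-0.3,0,0.4],[0,0,0]],[[-0.8,0,1.1],[0,0,0]],[[-2.3,0,1.4],[0,0,0]],[[-5.5,0,1.4],[0,0,0]],[[-9.5,0,1.4],[0,0,0]]], gripper=-0.5)

```text
time_s: 19.15
tcp_pos: [0.6061, 0.1372, 0.1988]
ee_rot: [-0.306, 0.665, -0.58, -0.357]
contact_force: [0.5, 0.3, 0.7]
finger_gap: 0.0558
```

Run:
```python
from h import *
st();gf(-60,-68,150,90)
snap("wrist","w21")
snap("scene","s21",(200,130,400,310),4)
```

```text
t 19.15 fix mm [ 93.1 -67.4 198.8] toolx [-0.557  0.006 -0.831] tooly [0.    1.    0.007] force fix [ 0.2 -0.5  0.7] gap 0.0558 q [ 0.39   0.185  1.694 -0.573  1.455 -1.199]
shift cm [ 12.58  -0.09 -10.  ] rot deg [  0.1 -33.8  -0.4]
```

View pics/s21.png

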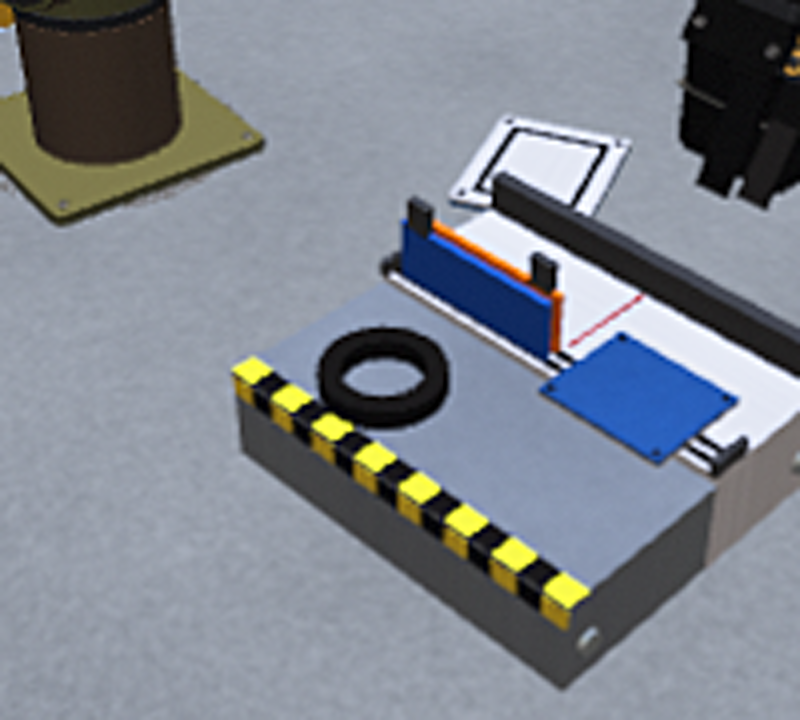

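View pics/w21.png

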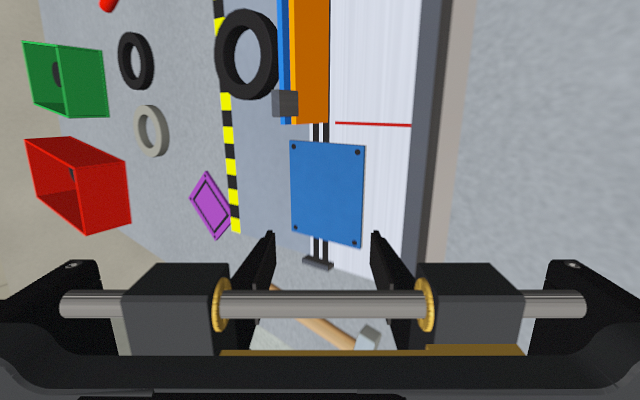

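Run:
```python
from h import *
c=cam("wrist");s=cam("scene")
for u in [(290,140),(365,146),(361,248),(291,238)]:print((F.f(onz(c,u,.089))*1e3).round(1))
for u in [(620,333),(738,401),(657,463),(541,390)]:print("s",(F.f(onz(s,(200+u[0]/4,130+u[1]/4),.089))*1e3).round(1))
for u in [(335,123),(410,125)]:print((F.f(onz(c,u,.083))*1e3).round(1))
```

```text
[-22.9 -26.1  89. ]
[ 64.4 -25.9  89. ]
[  64.5 -127.4   89. ]
[ -25.9 -139.2   89. ]
s [ 59.9 -21.   89. ]
s [  60.  -120.3   89. ]
s [ -22.9 -119.6   89. ]
s [-22.3 -22.6  89. ]
[28.7 -7.2 83. ]
[102.3  -6.2  83. ]
```

Run:
```python
from h import *
p,Rc=pose(r.get_obs())
q=r.get_obs()["qpos"]
Rp=F.M@np.c_[[0,0,-1],[1,0,0],[0,-1,0.]]
go(F.w([-.05,-.07,.2]),tilt(F,90))
for w in [(-.05,-.07,.2),(-.05,-.07,.085),(.017,-.07,.085)]:
    q,e=ik(F.w(w),Rp,q);print(q.round(2),e)
```

```text
shift cm [  8.58   0.22 -11.8 ] rot deg [  0.1 -33.7   0.5]
[-0.09  0.09  1.72  0.    1.34 -0.23] 2.276910276820973e-11
[-0.09  0.19  1.81 -0.    1.15 -0.23] 6.722327837190672e-12
[ 0.01  0.18  1.82  0.    1.15 -0.13] 3.319690508433597e-09
```

>>> arm_command(commands=[[[1.8,0,-2.4],[0,-7,0]],[[3.6,0,-4.8],[0,-14,0]],[[5.2,0,-7.1],[0,-21,0]],[[6.9,0.1,-9.4],[0,-28,0]],[[8.6,0.2,-11.8],[0,-33.7,0]]], gripper=0.05)

```text
time_s: 19.75
tcp_pos: [0.6262, -0.009, 0.1948]
ee_rot: [0.464, -0.533, 0.463, 0.535]
contact_force: [1.0, 0.1, -0.9]
finger_gap: 0.05
```

>>> arm_command(commands=[[[0,0,0],[8.5,0,0]],[[0,0,0],[17,0,0]],[[0,0,0],[25.5,0,0]],[[0,0,0],[34,0,0]],[[0,0,0],[42.5,0,0]]])

```text
time_s: 20.25
tcp_pos: [0.6257, -0.0079, 0.1934]
ee_rot: [0.625, -0.328, 0.628, 0.328]
contact_force: [-0.5, 0.9, -1.1]
finger_gap: 0.0502
```

Run:
```python
from h import *
st()
Rp=F.M@np.c_[[0,0,-1],[1,0,0],[0,-1,0.]]
go(F.w([-.05,-.07,.17]),Rp)
```

```text
t 20.25 fix mm [-53.3 -66.4 193.4] toolx [-0.002  0.004 -1.   ] tooly [0.68  0.734 0.001] force fix [ 0.9  0.4 -1.1] gap 0.0502 q [-0.097  0.087  1.726 -0.003  1.331 -1.061]
shift cm [ 2.34 -0.04  0.49] rot deg [47.2 -0.2  0. ]
```

>>> arm_command(commands=[[[0,0,0.1],[8.5,0,0]],[[0.5,0,0.2],[17,0,0]],[[1,0,0.3],[25.5,0,0]],[[1.7,0,0.4],[34,0,0]],[[2.3,0,0.5],[42,0,0]]])

```text
time_s: 20.75
tcp_pos: [0.6284, -0.0036, 0.1701]
ee_rot: [0.701, -0.082, 0.704, 0.081]
contact_force: [1.3, -0.4, -0.4]
finger_gap: 0.0496
```

>>> arm_command(commands=[[[0,0,0],[5.2,0,0]],[[0,0,0],[5.2,0,0]],[[0,0,0],[5.2,0,0]],[[0,0,0],[5.2,0,0]],[[0,0,0],[5.2,0,0]]])

```text
time_s: 21.25
tcp_pos: [0.6286, -0.0041, 0.1704]
ee_rot: [0.704, -0.053, 0.706, 0.051]
contact_force: [-0.2, -0.1, -0.0]
finger_gap: 0.0498
```

Run:
```python
from h import *
st()
Rp=F.M@np.c_[[0,0,-1],[1,0,0],[0,-1,0.]]
go(F.w([-.045,-.071,.0845]),Rp)
snap("wrist","w22")
c=cam("wrist")
```

```text
t 21.25 fix mm [-49.9 -69.8 170.4] toolx [-0.002  0.003 -1.   ] tooly [ 1.     0.006 -0.002] force fix [-0.1  0.3 -0. ] gap 0.0498 q [-0.091  0.11   1.741 -0.003  1.293 -0.237]
shift cm [8.59 0.51 0.14] rot deg [ 0.4 -0.2  0.1]
```

View pics/w22.png

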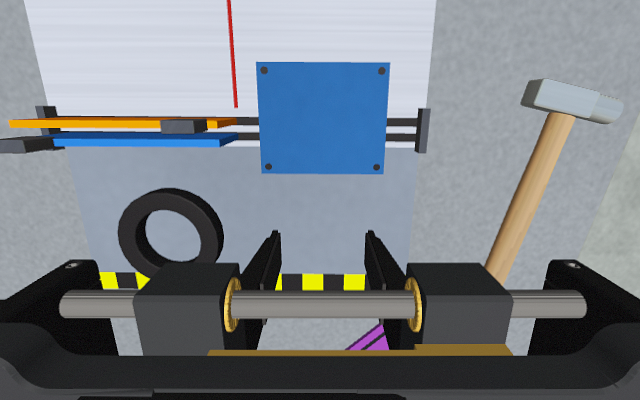

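Run:
```python
from h import *
c=cam("wrist")
for u in [(256,62),(390,62),(383,174),(261,174)]:print((F.f(onz(c,u,.089))*1e3).round(1))
for u in [(229,0),(236,107)]:print((F.f(onz(c,u,.083))*1e3).round(1))
```

```text
[ 62.  -18.8  89. ]
[  62.7 -118.2   89. ]
[ -22.1 -118.3   89. ]
[-22.8 -18.3  89. ]
[104.2  -0.2  83. ]
[29.8  0.  83. ]
```

>>> arm_command(commands=[[[2,0,0.1],[0.4,0,0]],[[4,0,0.1],[0.4,0,0]],[[6,0,0.1],[0.4,0,0]],[[7.8,0,0.1],[0.4,0,0]],[[8.55,0.1,0.1],[0.4,0,0]]])

```text
time_s: 21.8
tcp_pos: [0.6277, -0.0032, 0.0824]
ee_rot: [0.703, -0.05, 0.708, 0.049]
contact_force: [-0.1, 0.0, -0.3]
finger_gap: 0.05
```

Run:
```python
from h import *
st()
snap("scene","s23",(200,130,400,310),4)
```

```text
t 21.8 fix mm [-48.9 -69.1  82.4] toolx [-0.001  0.007 -1.   ] tooly [ 1.    -0.001 -0.001] force fix [ 0.   0.1 -0.3] gap 0.05 q [-0.089  0.193  1.805 -0.003  1.15  -0.228]
```

View pics/s23.png

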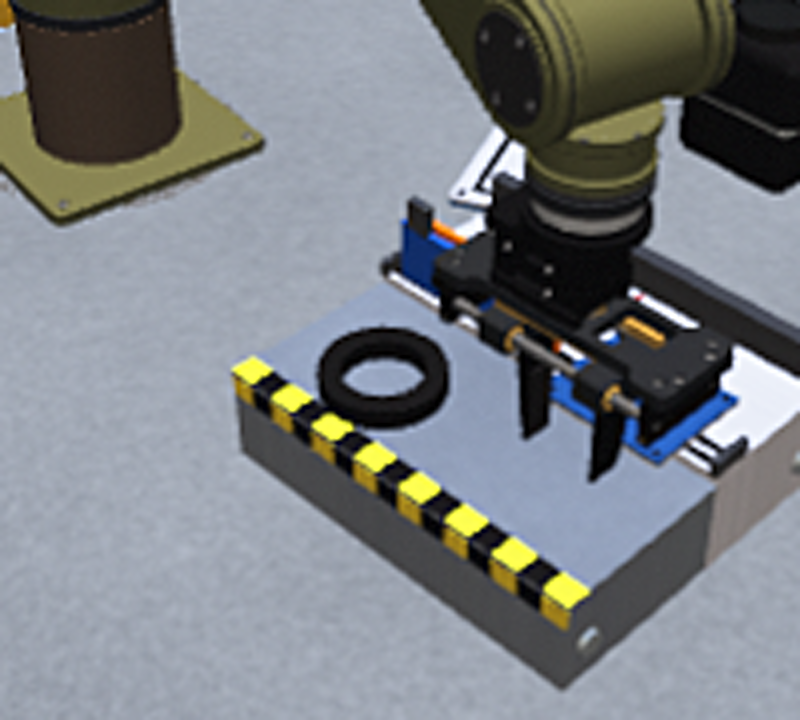

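>>> arm_command(commands=[[[-0.2,0.6,0],[0,0,0]],[[-0.2,1.2,0],[0,0,0]],[[-0.2,1.8,0],[0,0,0]],[[-0.2,2.4,0],[0,0,0]],[[-0.2,3,0],[0,0,0]]])

```text
time_s: 22.35
tcp_pos: [0.6256, 0.0268, 0.0878]
ee_rot: [0.705, -0.05, 0.706, 0.048]
contact_force: [1.2, -2.7, 1.5]
finger_gap: 0.0502
```

Run:
```python
from h import *
st()
snap("wrist","w24")
```

```text
t 22.35 fix mm [-18.9 -71.2  87.8] toolx [-0.003  0.001 -1.   ] tooly [ 1.    -0.001 -0.003] force fix [-2.8 -0.8  1.5] gap 0.0502 q [-0.042  0.181  1.809 -0.003  1.153 -0.18 ]
```

View pics/w24.png

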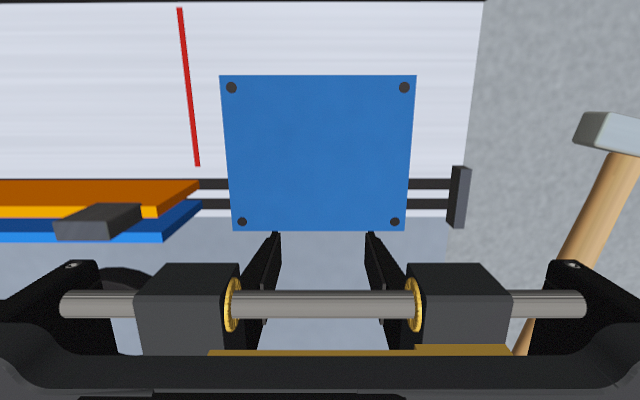

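>>> arm_command(commands=[[[0.1,-0.1,0],[0,0,0]],[[0.25,-0.1,0],[0,0,0]],[[0.3,0,0],[0,0,0]],[[0.3,0,0],[0,0,0]],[[0.3,0,0],[0,0,0]]])

```text
time_s: 22.9
tcp_pos: [0.6247, 0.0264, 0.0833]
ee_rot: [0.704, -0.05, 0.707, 0.048]
contact_force: [-0.5, -0.1, -1.0]
finger_gap: 0.0497
```

Run:
```python
from h import *
st()
```

```text
t 22.9 fix mm [-19.1 -70.3  83.3] toolx [-0.002  0.004 -1.   ] tooly [ 1.    -0.002 -0.002] force fix [-0.1  0.5 -1. ] gap 0.0497 q [-0.042  0.186  1.812 -0.002  1.148 -0.181]
```

>>> arm_command(commands=[[[-0.12,0.4,0],[0,0,0]],[[-0.12,0.9,0],[0,0,0]],[[-0.12,1.4,0],[0,0,0]],[[-0.12,1.9,0],[0,0,0]],[[-0.12,2.4,0],[0,0,0]]])

```text
time_s: 23.4
tcp_pos: [0.6216, 0.0507, 0.0849]
ee_rot: [0.704, -0.05, 0.706, 0.048]
contact_force: [0.5, -0.8, -0.2]
finger_gap: 0.0501
```

Run:
```python
from h import *
st()
snap("wrist","w25")
```

```text
t 23.4 fix mm [  5.3 -70.6  84.9] toolx [-0.002  0.003 -1.   ] tooly [ 1.    -0.001 -0.002] force fix [-0.8 -0.3 -0.2] gap 0.0501 q [-0.004  0.18   1.815 -0.003  1.149 -0.142]
```

View pics/w25.png

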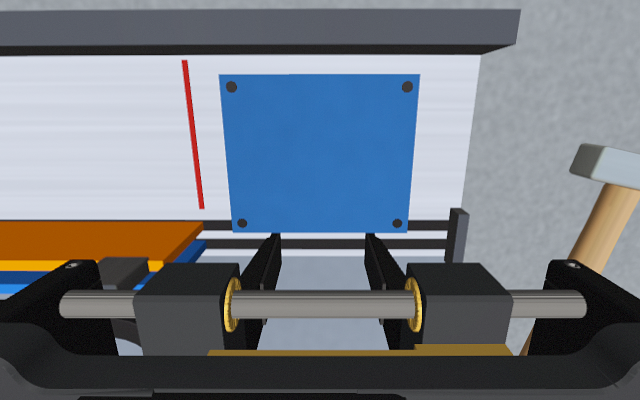

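>>> arm_command(commands=[[[0,0.3,0],[0,0,0]],[[0,0.6,0],[0,0,0]],[[0,0.8,0],[0,0,0]],[[0,1.0,0],[0,0,0]],[[0,1.15,0],[0,0,0]]])

```text
time_s: 23.95
tcp_pos: [0.6203, 0.06, 0.0849]
ee_rot: [0.704, -0.052, 0.706, 0.047]
contact_force: [1.5, -9.5, 0.2]
finger_gap: 0.0503
```

Run:
```python
from h import *
st()
snap("wrist","w26")
```

```text
t 23.95 fix mm [ 14.8 -70.7  84.9] toolx [-0.006  0.003 -1.   ] tooly [ 1.    -0.001 -0.006] force fix [-9.7 -0.2  0.2] gap 0.0503 q [ 0.013  0.179  1.816 -0.007  1.148 -0.124]
```

View pics/w26.png

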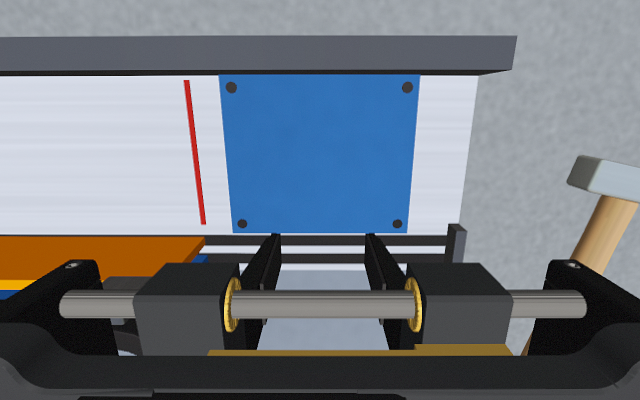

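>>> arm_command(commands=[[[0,0.1,0],[0,0,0]],[[0,0.2,0],[0,0,0]],[[0,0.2,0],[0,0,0]],[[0,-0.5,0],[0,0,0]],[[0,-1.5,0],[0,0,0]]])

```text
time_s: 24.5
tcp_pos: [0.6218, 0.047, 0.0845]
ee_rot: [0.704, -0.05, 0.707, 0.049]
contact_force: [-0.9, 1.0, -0.9]
finger_gap: 0.0499
```

>>> arm_command(commands=[[[-0.3,-1.5,0],[0,0,0]],[[-2,-4,0],[0,0,0]],[[-6,-7,0],[0,0,0]],[[-10,-9,0],[0,0,0]],[[-14,-9,0],[0,0,0]]])

```text
time_s: 25.0
tcp_pos: [0.6349, -0.0451, 0.2264]
ee_rot: [0.704, -0.049, 0.707, 0.047]
contact_force: [0.5, -0.4, -0.6]
finger_gap: 0.0497
```

>>> arm_command(commands=[[[0,0,0],[0,0,0]],[[0,0,0],[0,0,0]],[[0,0,0],[0,0,0]],[[0,0,0],[0,0,0]],[[0,0,0],[0,0,0]]])

```text
time_s: 25.5
tcp_pos: [0.6342, -0.0417, 0.223]
ee_rot: [0.703, -0.05, 0.708, 0.049]
contact_force: [0.3, -0.3, -0.7]
finger_gap: 0.05
```

Run:
```python
from h import *
st()
snap("wrist","w27");snap("scene","s27",(200,120,400,300),4);snap("top","t27",(150,90,450,290),2.6)
```

```text
t 25.5 fix mm [-88.  -70.1 223. ] toolx [-0.001  0.006 -1.   ] tooly [ 1.    -0.001 -0.001] force fix [-0.3 -0.2 -0.7] gap 0.05 q [-0.149  0.091  1.671 -0.003  1.385 -0.288]
```

View pics/w27.png

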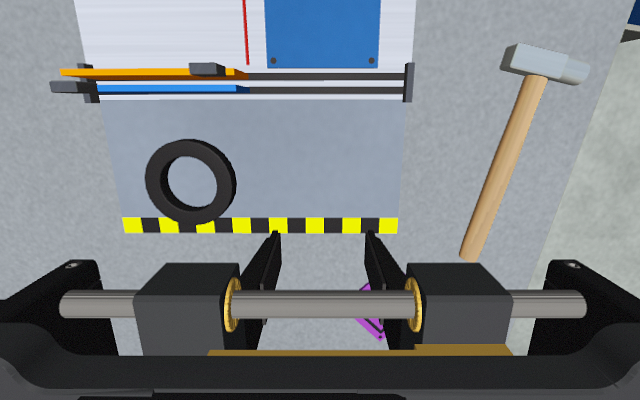

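View pics/s27.png

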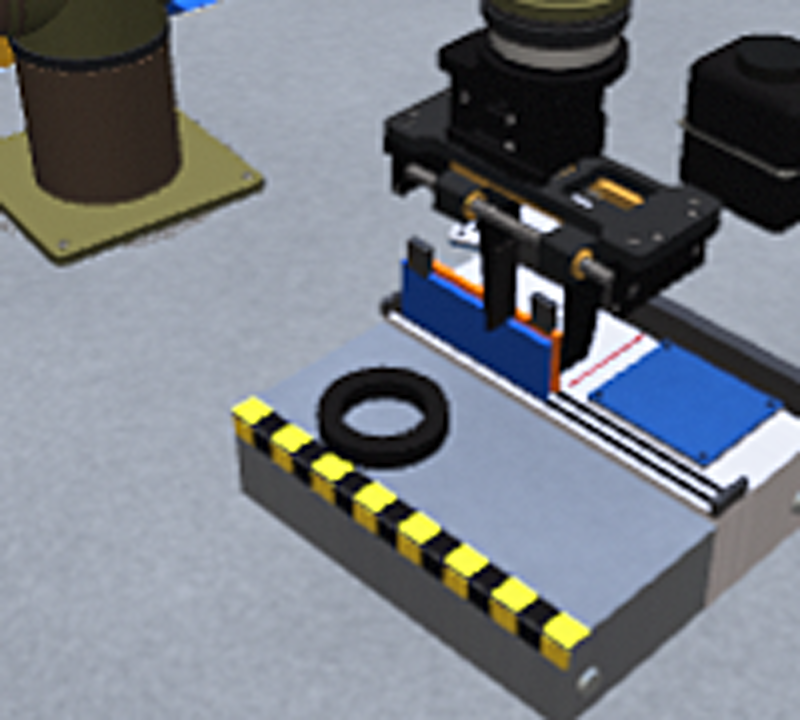

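View pics/t27.png

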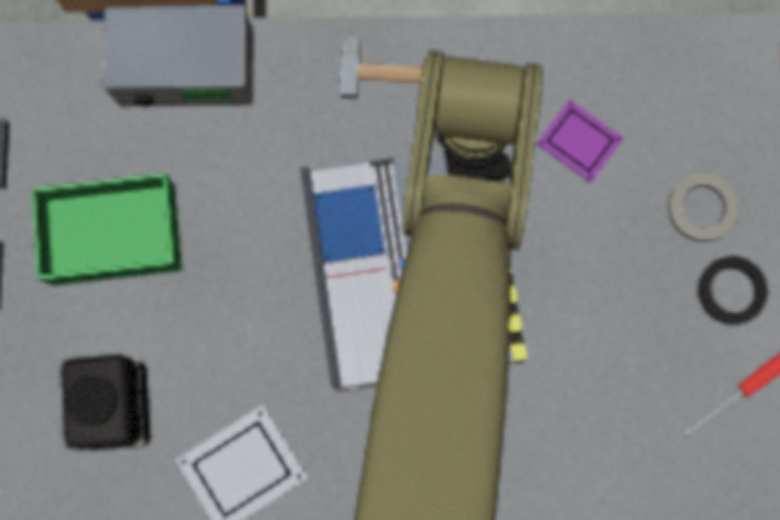

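Run:
```python
from h import *
c=cam("wrist");s=cam("scene")
for u in [(266,68),(379,68)]:print((F.f(onz(c,u,.089))*1e3).round(1))
for u in [(668,338),(783,404),(705,465),(588,397)]:print("s",(F.f(onz(s,(200+u[0]/4,120+u[1]/4),.089))*1e3).round(1))
print("orange end",(F.f(onz(c,(247,75),.132))*1e3).round(1),"blue end",(F.f(onz(c,(249,90),.132))*1e3).round(1))
```

```text
[ 25.7 -18.1  89. ]
[  25.6 -120.4   89. ]
s [114.  -19.7  89. ]
s [ 111.7 -119.2   89. ]
s [  26.3 -119.3   89. ]
s [ 25.  -22.3  89. ]
orange end [ 16.2 -10.4 132. ] blue end [  5.  -11.2 132. ]
```

Run:
```python
from h import *
print(r.close_job());st()
```

```text
the job is handed in; nothing more can be done
None
the job is handed in; nothing more can be done
```

The job is handed in at about 25.7 s. The cover plate lies blue side up in the far bay's nest, against the back stop.

**What I did:** I slid the far (orange) panel to its hard stop past the blue one. Then I moved the plate about 29 mm over the taped edge, still flat. I took it by the overhanging edge, tipped it up and over the step with its lower edge kept on or close to the platform, and pushed it home with two fingers.

**Last checks:**
- **Plate position:** the wrist view puts both ends of the plate's rear edge at fixture x ≈ 25.7 mm (26 to 25 mm from the scene view), against a nominal 27 mm. Its centre is at y ≈ -70 mm. The push ended with about 10 N against the stop before a last 2 mm nudge.
- **Squareness:** the edge ends agree within about 2 mm in the scene view and 0.1 mm in the wrist view.
- **Panel:** it stayed open, its end level with the blue panel's.
- **Surroundings:** the ring is at the same scene pixels as before, and I saw no change in the bystanders.
- **Robot:** it ended clear of everything, with contact force near 0.

**What went wrong or disagreed:**
- My first fixture estimate was about 9 mm off because the picture was taken while the arm was still moving; I measured again from a settled picture.
- My first slide attempt rode up onto the plate without moving it, so I slid it with the open jaws around it instead.
- During the tipping, the contact force fell to about zero at one point, so the plate may have lifted 1 to 2 mm there. It also swung about 14° in the light grip before I tightened it.
- The rear edge reading 1 to 2 mm short of nominal is within the calibration error.

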